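# Hang and peg the washed glasses to dry

### The job

Put the washed glasses up to dry. First swing the keeper fully closed across the low end of the empty stemware rail; then hang every stemmed glass upside down in the rail from its open upper end and let it run down to the keeper or to the glass before it, and set every tumbler upside down over a peg of its own, right down on the stand. Handle the glasses with care: tip none over, and leave the other things on the table where they are.

Things in the scene. Friction and masses are not known exactly. Their poses are not given: they have to be found in the camera images.
- goblet0_foot (a point): stemmed clear glass, 136 mm tall, upside down on its rim on the flat mat; this point: centre of its foot, on top, 133 mm above the rim. Foot: flat disc 60 mm across, 6 mm thick. Stem 10 mm thick, 52 mm long; bowl below it 57 mm across. 130-200 g; z up as it stands. None throughout if this glass is absent.
- goblet1_foot (a point): stemmed clear glass, 136 mm tall, upside down on its rim on the flat mat; this point: centre of its foot, on top, 133 mm above the rim. Foot: flat disc 60 mm across, 6 mm thick. Stem 10 mm thick, 52 mm long; bowl below it 57 mm across. 130-200 g; z up as it stands. None throughout if this glass is absent.
- goblet2_foot (a point): stemmed clear glass, 136 mm tall, upside down on its rim on the flat mat; this point: centre of its foot, on top, 133 mm above the rim. Foot: flat disc 60 mm across, 6 mm thick. Stem 10 mm thick, 52 mm long; bowl below it 57 mm across. 130-200 g; z up as it stands. None throughout if this glass is absent.
- goblet3_foot (a point): stemmed clear glass, 136 mm tall, upside down on its rim on the flat mat; this point: centre of its foot, on top, 133 mm above the rim. Foot: flat disc 60 mm across, 6 mm thick. Stem 10 mm thick, 52 mm long; bowl below it 57 mm across. 130-200 g; z up as it stands. None throughout if this glass is absent.
- tumbler0_mid (a point): squat straight-sided clear glass tumbler, 64 mm across, 64 mm tall, upside down on the mat; this point: its centre, 32 mm above the rim. Mouth (down) 57 mm inside, 58 mm deep. 160-250 g. Fine ribs on the side, look only. z up as it stands. None throughout if this tumbler is absent.
- tumbler1_mid (a point): squat straight-sided clear glass tumbler, 64 mm across, 64 mm tall, upside down on the mat; this point: its centre, 32 mm above the rim. Mouth (down) 57 mm inside, 58 mm deep. 160-250 g. Fine ribs on the side, look only. z up as it stands. None throughout if this tumbler is absent.
- tumbler2_mid (a point): squat straight-sided clear glass tumbler, 64 mm across, 64 mm tall, upside down on the mat; this point: its centre, 32 mm above the rim. Mouth (down) 57 mm inside, 58 mm deep. 160-250 g. Fine ribs on the side, look only. z up as it stands. None throughout if this tumbler is absent.
- rail_stop (a point): stemware rail: two polished, slippery 10 mm steel bars, 26 mm gap, 46 mm over all, falling at 0.20 rad. Point: mid-line, level with the bars' tops, at the closed keeper's face (low end). y points DOWN the slope along the bars, x across, z square to them, up. Glass hangs stem in the gap, foot flat on both bars, and slides down by itself when let go. Bars' brackets: at y +0.018, -0.168, out to 60 mm.
- rail_mouth (a point): open upper end of the rail: mid-line, level with the bars' tops, 270 mm up the slope from rail_stop, same axes. Beyond it the bars' tips flare apart and end 31 mm farther up; glasses come in here from beyond the tips, stem between the bars. Nothing else stands at this end above the drip pan, which is 16 mm high.
- keeper (a joint): keeper: flat steel bar, 86 mm long, swinging just above the bars at the low end. 0 = closed, square across the rail against its stop, holding the glasses back; 1.5 = open, swung up the slope to lie beside the rail. It stays where it is left; about 0.5 N at the knob moves it.
- keeper_knob (a point): black knob on the keeper's free end: cylinder 14 mm across, 36 mm tall, square to the rail; point on its axis, 18 mm below its top and 31 mm above the level of the bars' tops.
- keeper_hinge (a point): the keeper's pivot, beside the rail on its x-negative side, 13 mm above the bars' tops; axes as rail_stop. Keeper closed: knob axis at x +0.078, y -0.014 from here; opening by angle a turns it by a from +x towards -y about this z axis.
- peg0 (a point): one of three upright white pegs on the wooden tumbler stand; point: on the peg's axis at its foot, on the stand's top face, 16 mm above the table; z up. Peg 50 mm across, 49 mm tall, top 15 mm tapered. Pegs 95 mm apart in a row along this y axis; stand 90 mm wide, 290 mm long.
- peg1 (a point): one of three upright white pegs on the wooden tumbler stand; point: on the peg's axis at its foot, on the stand's top face, 16 mm above the table; z up. Peg 50 mm across, 49 mm tall, top 15 mm tapered. Pegs 95 mm apart in a row along this y axis; stand 90 mm wide, 290 mm long.
- peg2 (a point): one of three upright white pegs on the wooden tumbler stand; point: on the peg's axis at its foot, on the stand's top face, 16 mm above the table; z up. Peg 50 mm across, 49 mm tall, top 15 mm tapered. Pegs 95 mm apart in a row along this y axis; stand 90 mm wide, 290 mm long.
- bottle: a clear bottle, 76 mm across and 290 mm tall; origin at the centre of its underside; leave it alone
- jar: an amber jar with a dark lid, 90 mm across and 85 mm tall; origin at the centre of its underside; leave it alone
- mug: a white mug, 80 mm across and 95 mm tall; origin at the centre of its underside; leave it alone
- mill: a dark wooden pepper mill, 54 mm across and 155 mm tall; origin at the centre of its underside; leave it alone
- brush: a washing-up brush lying on the table; leave it alone
- matches: a cardboard box, 110 x 65 x 20 mm; origin at the centre of its underside; leave it alone
- mortar: a small stone mortar, 72 mm across and 45 mm tall, open upward, standing on the mat among the glasses; origin at the centre of its underside; leave it alone

How it is judged:
By the outcome, as a careful person would: the job done as asked, in the order asked, and still so for the second after the job is handed in, with the robot touching nothing.
Of goblet0, goblet1, goblet2, goblet3 only 3 to 4 are there at a start; the rules pass over those that are not, and their reading is None.
Of tumbler0, tumbler1, tumbler2 only 2 to 3 are there at a start; the rules pass over those that are not, and their reading is None.
At some moment in a run one of tumbler0, tumbler1, tumbler2 may be knocked a few centimetres aside while the robot is not near it.
It also fails if it takes over 210 s, if anything falls off the work surface, if the arm or the gripper's body presses on something with over 40 N, if the wrist force passes 120 N, or if a joint passes its speed limit or range.

### The arm

A 7-joint arm with a two-finger parallel gripper is mounted at the origin on the work surface. World frame = base frame: x ahead of the robot, y to its left, z up, the work surface at z = 0. Lengths are in m, angles in rad, forces in N, time in s.
With the tool pointing down it reaches from about 0.425 to 0.875 m from the base axis. Payload 4.7 kg.
Tool frame: the origin (TCP) lies midway between the tips of the shut fingers; the grasp point (between the pads) lies 19 mm behind it; z points along the fingers, y is the line along which they close (so a half turn about z gives the same grasp; the last joint's range is limited). The gripper opens to 87 mm and grips with 3 to 60 N. Pads are 19 mm wide; open, the fingers measure 117 mm over their backs; the gripper's body (75 mm by 190 mm) begins 51 mm behind the grasp point.
Start: joints at [-1.187, 0.321, -0.07, 1.45, 0.023, 1.371, -0.057], TCP at [0.235, 0.606, 0.223] pointing down, gripper open.
Joint ranges: [-2.86, 2.86], [-0.3, 2.09], [-1.38, 1.24], [0.06, 2.45], [-1.56, 4.7], [0.09, 2.05], [-2.69, 2.69]. Speed limits (rad/s): [2.57, 2.57, 3.14, 3.14, 3.14, 3.14, 3.14].

### API

Orientations are given as a rotation vector (axis times angle).
In Python, from bench import ctrl, get_image, calibration gives the robot as it stands.
- The arm moves only by the tool apply_moves, never from a script. Its arguments are lists of equal length, an entry for each row: "dp": the shift along the tool's x, y, z in m, a list of three; "twist": the turn, a rotation vector about the tool's x, y, z in rad, a list of three; "fingers": the closure, from 0 (fully open) to 1 (shut). In form: {"dp": [[dx, dy, dz], ...], "twist": [[ax, ay, az], ...], "fingers": [fingers, ...]}. A call has 1 to 10 rows; each row shifts and turns the commanded pose from where the row before left it, along the tool's axes as they then stand; what a row does not reach is not made up. A row lasts 1/10 s, in which the tool goes at most 50 mm and 8.59 degrees, less where a joint would pass 70% of its speed; a pose out of reach is approached as far as the arm can. A call is refused whole if a number of a shift passes 0.05 or a number of a turn 0.15, either way. A call with a gripper value outside its range is refused whole. The fingers move at their own pace and stop on an object; "newtons" is the grip in N (left out, the last holds). Time passes only in rows, so rows that do not move let the fingers close. It gives the time, the measured TCP pose, the force, the opening and the grip force at its end, in the units of the state.
- ctrl.get_state(): the state, without advancing time (a new reading comes with each control period).
- get_image(name): name is "side" or "top"; returns the picture (420x560x3 uint8, red, green, blue); there is no depth.
- calibration(name): a dict with "fx", "fy", "cx", "cy" (pixels), "eye" and "attitude" of the camera in the world. Camera axes: x right, y up, looking along -z (the intrinsics and any distortion apply to the point x, -y, -z); pixel columns grow to the right and rows downward; lengths in m; the calibration is good to about 2 mm. A picture is of the moment at which its call begins. calibration takes no time and is no camera call.
- ctrl.close_job(): hands the job in; it is judged then, once.
The state is a dict: "time": time; "joint_positions": joint angles; "qd": joint speeds; "joint_torque": joint torques, N m; "position": TCP position; "tool_rot": TCP orientation; "ft_force": force on the tool from outside, world axes, zero at the start; "torque": the same for the moment, N m; "grip_width": opening from 0.0 (shut) to 1.0 (fully open); "grip_force": force on a finger pad.
Only numpy, scipy, OpenCV 4.12 (cv2) and the standard library are available. Lean on these libraries where they do the work, as an engineer would, in place of code of your own. Each camera call takes 0.05 s, during which the arm holds its last target. There are 200 camera calls.

## Working session

There is one attempt and no reset: what is moved stays moved. The work goes in short steps, Python scripts to look and compute and a tool call to move; the robot and the scene stay as the last step left them, time stands still between calls to the robot, and variables do not carry over. Pictures are saved under pics/ and viewed, at most 14 in all, crops included, and the job is handed in when it is done.

Besides the shell and the picture viewer there is one more tool, called after "Call:" in YAML: its name, and indented under it one key for each argument. apply_moves: Moves the arm, as the interface text tells. Its arguments: {"type":"object","properties":{"dp":{"type":"array"},"twist":{"type":"array"},"fingers":{"type":"array"},"newtons":{"type":"number"}},"required":["dp","twist","fingers"]}

```bash
mkdir -p pics; ls; cat > h.py <<'E'
import numpy as np, cv2
from bench import ctrl, get_image, calibration
from scipy.spatial.transform import Rotation as R
def save(n,f):
    im=get_image(n); cv2.imwrite(f,im[:,:,::-1]); return im
E
python3 - <<'E'
from h import *
for n in("side","top"):
    print(calibration(n)); im=save(n,f"pics/{n}0.png")
    cv2.imwrite(f"pics/{n}0b.png",cv2.resize(im[:,:,::-1],(800,600),interpolation=cv2.INTER_CUBIC))
print(ctrl.get_state())
E
```

```text
pics
{'fx': 481.1003215199339, 'fy': 481.1003215199339, 'cx': 282.4512570042966, 'cy': 205.80126224871702, 'eye': array([ 0.09170027, -1.08168875,  1.1780281 ]), 'attitude': array([ 0.85624824, -0.16986374, -0.35663887])}
{'fx': 380.6276588960901, 'fy': 380.6276588960901, 'cx': 277.6207074263036, 'cy': 206.68616429542604, 'eye': array([0.29376092, 0.00915261, 1.45444135]), 'attitude': array([ 0.14073798, -0.16857009, -1.56350497])}
{'time': 0.1, 'joint_positions': array([-1.18686959,  0.32175128, -0.07008865,  1.45156957,  0.02260716,
        1.37080906, -0.05687456]), 'qd': array([-0.00111104, -0.0017804 ,  0.00087103, -0.00188455, -0.00022726,
        0.00104697,  0.00133306]), 'joint_torque': array([-3.97558449e-05, -4.92573130e+01, -4.05767849e-01, -3.13399601e+01,
       -6.42217021e-02,  3.95197410e-02,  6.56124575e-05]), 'position': array([0.2348074 , 0.60556254, 0.22156104]), 'tool_rot': array([-5.77485610e-01, -3.08783244e+00,  2.72692641e-03]), 'ft_force': array([-0.4867624 ,  0.41328659, -0.35170217]), 'torque': array([0.05854715, 0.02393359, 0.03989575]), 'grip_force': 0.0, 'grip_width': 1.0029663169516871}
```

View pics/top0b.png

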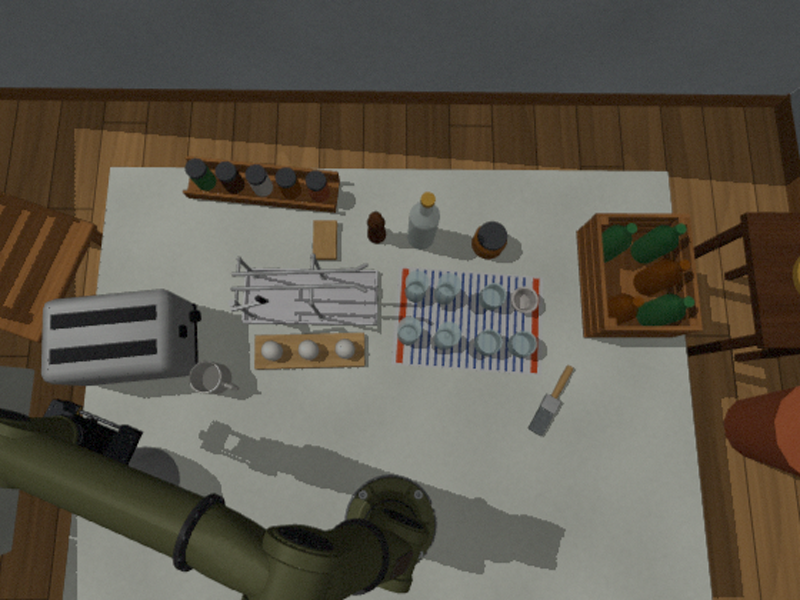

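View pics/side0b.png

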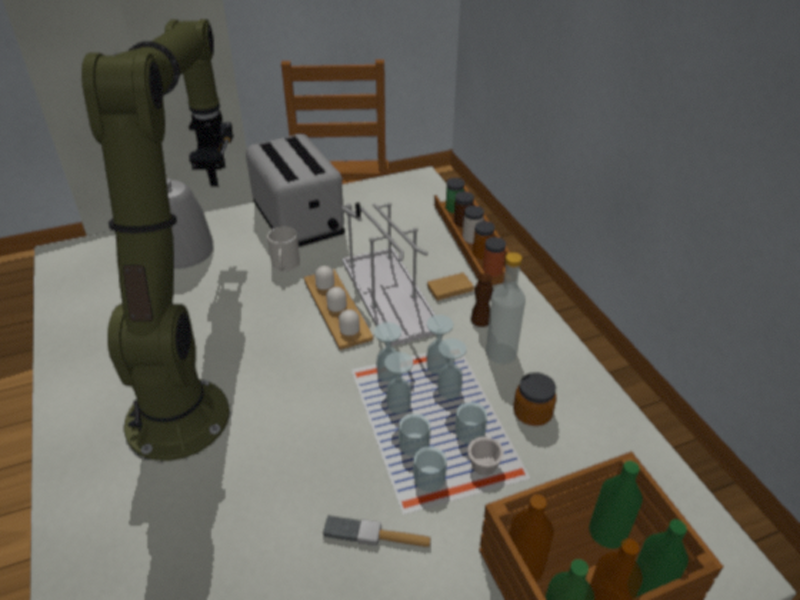

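```bash
cat >> h.py <<'E'
def cam(n):
    c=calibration(n); return c, R.from_rotvec(c["attitude"]).as_matrix()
def ray(n,u,v):
    c,A=cam(n); d=A@np.array([(u-c["cx"])/c["fx"],-(v-c["cy"])/c["fy"],-1.]); return c["eye"],d
def onz(n,u,v,z):
    e,d=ray(n,u,v); return e+d*(z-e[2])/d[2]
def proj(n,p):
    c,A=cam(n); q=A.T@(np.asarray(p,float)-c["eye"]); return np.array([c["cx"]+c["fx"]*q[0]/-q[2],c["cy"]-c["fy"]*q[1]/-q[2]])
def tri(a,b):
    M=np.zeros((3,3));r=np.zeros(3)
    for n,(u,v) in(("top",a),("side",b)):
        e,d=ray(n,u,v); d/=np.linalg.norm(d); P=np.eye(3)-np.outer(d,d); M+=P; r+=P@e
    p=np.linalg.solve(M,r); return p,proj("top",p)-a,proj("side",p)-b
def crop(im,x0,y0,w,h,s,f):
    c=cv2.resize(im[y0:y0+h,x0:x0+w,::-1],None,fx=s,fy=s,interpolation=cv2.INTER_CUBIC)
    for k in range(0,w,10): cv2.putText(c,str(x0+k),(k*s,8),0,.3,(0,0,255),1); cv2.line(c,(k*s,9),(k*s,13),(0,0,255),1)
    for k in range(0,h,10): cv2.putText(c,str(y0+k),(0,k*s+4),0,.3,(255,0,0),1)
    cv2.imwrite(f,c)
E
python3 - <<'E'
from h import *
t=cv2.imread("pics/top0.png")[:,:,::-1]; s=cv2.imread("pics/side0.png")[:,:,::-1]
crop(t,155,180,133,85,6,"pics/c1.png"); crop(t,270,180,115,85,6,"pics/c2.png")
crop(s,210,130,133,100,6,"pics/c3.png"); crop(s,235,215,133,100,6,"pics/c4.png")
E
```

```text
(no output)
```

View pics/c1.png

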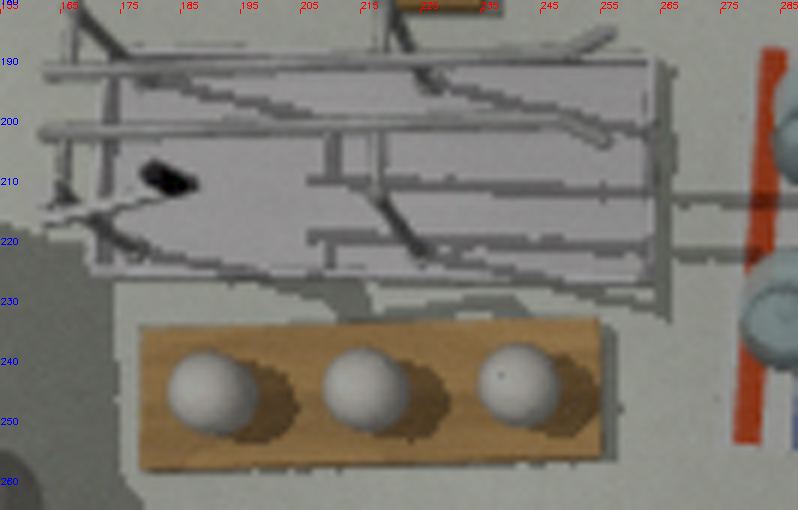

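View pics/c2.png

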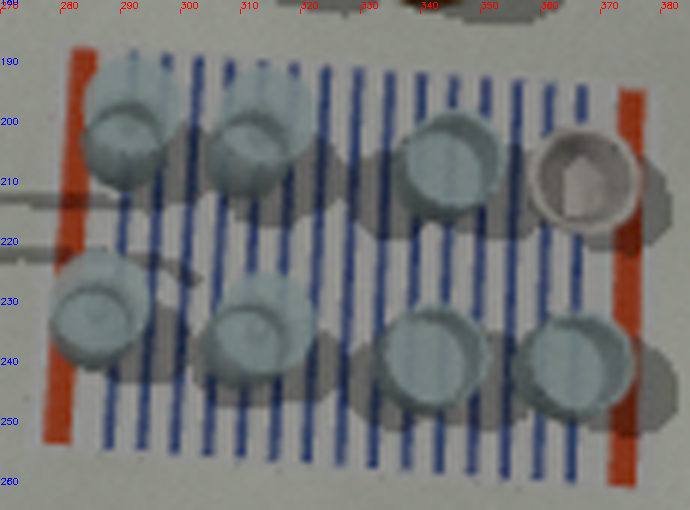

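View pics/c3.png

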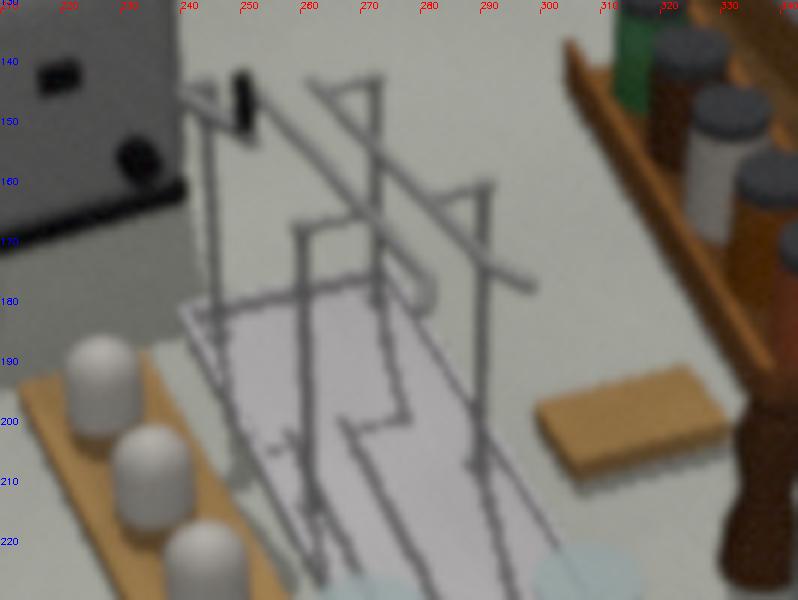

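View pics/c4.png

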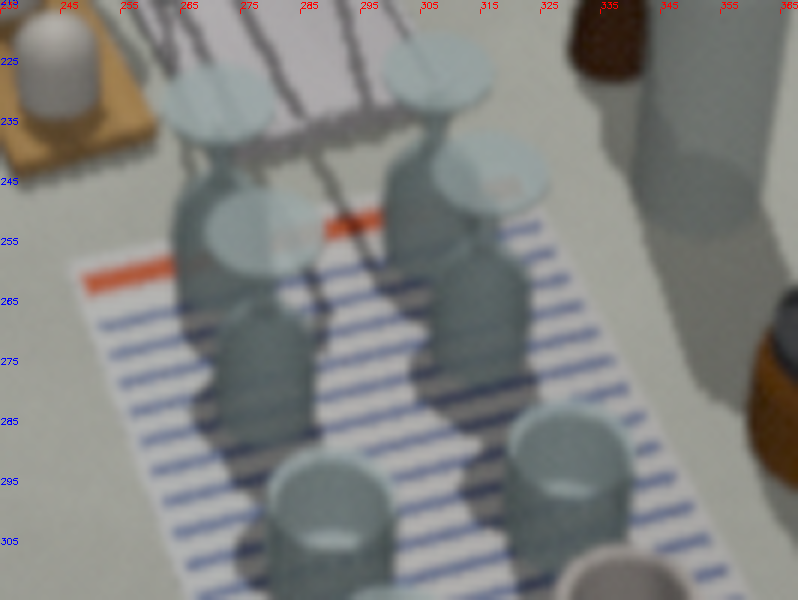

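```bash
cat > m.py <<'E'
from h import *
from scipy.optimize import least_squares
print("nadir",proj("top",[*calibration("top")["eye"][:2],0.0]))
print("knob",tri((183,209.5),(250.5,147.3)))
for k,a,b in [("A",(291.5,197.5),(271.7,232.2)),("B",(313.7,200),(279.2,253.7)),("C",(286.5,230.5),(307.8,227)),("D",(313.7,234),(316.7,243.7))]:
    pass
feet=dict(A=(291.7,197.5),B=(313.7,199.5),C=(286.5,230.2),D=(313.7,233.8))
sf=dict(A=(307.8,227),B=(316.7,243.7),C=(271.7,232.2),D=(279.2,253.7))
for k in feet: print(k,tri(feet[k],sf[k]),onz("top",*feet[k],.135)[:2],onz("side",*sf[k],.135)[:2])
for k,a in dict(E=(345.3,206.7),F=(342.5,239),G=(365.8,240)).items(): print(k,onz("top",*a,.064))
for k,b in dict(E=(330,290.8),F=(290,299)).items(): print(k,onz("side",*b,.064))
for k,a in dict(p0=(190.5,245),p1=(216,244.5),p2=(241.7,244)).items(): print(k,onz("top",*a,.062))
print("tips",tri((257,185),(299,178)),tri((256,203.5),(280.5,181.5)),"low",tri((162.5,191.5),(261,143.5)))
def pose(q):
    x,y,z,w,b=q
    return np.array([x,y,z]),R.from_euler("zx",[w,-b]).as_matrix()  # y-axis dips down by b
L=[("top",.018,(163,191.5),(245,189.6)),("top",-.018,(163,202),(245,200)),
   ("side",.018,(262,144),(288,172.5)),("side",-.018,(253,147),(278,173))]
Pt=[("top",0,(166,196.7),.018),("top",0,(219,195),-.168),("top",0,(256.5,194.5),-.301),("side",0,(290,180),-.301)]
def res(q):
    o,A=pose(q); r=[]
    for n,x,a,b in L:
        p1=proj(n,o+A@[x,-.26,-.005]);p2=proj(n,o+A@[x,0,-.005]); d=(p2-p1)/np.linalg.norm(p2-p1)
        for c in(a,b): v=np.array(c)-p1; r.append(v[0]*d[1]-v[1]*d[0])
    for n,x,c,y in Pt:
        p=proj(n,o+A@[x,y,-.005]);d=proj(n,o+A@[x,y+.05,-.005])-p; d/=np.linalg.norm(d); r.append((np.array(c)-p)@d)
    r.append((q[4]-.2)*100)
    return np.array(r)
s=least_squares(res,[.6,.35,.25,0,.2]); print(s.x,s.fun.round(1))
o,A=pose(s.x); print(A.round(3))
h=proj
print("mouth",o+A@[0,-.27,0],"tip",o+A@[0,-.301,0])
E
python3 m.py
```

```text
nadir [270.71854009 282.66349013]
knob (array([0.52800048, 0.29607662, 0.22959493]), array([ 0.0108773 , -0.04588103]), array([-0.04229918,  0.00865007]))
A (array([ 0.59232233, -0.06479668,  0.13159931]), array([ 0.06095239, -0.24757963]), array([-0.27476317,  0.07257247])) [ 0.59065196 -0.06438311] [ 0.59164963 -0.06811461]
B (array([ 0.58617311, -0.14348776,  0.13110301]), array([ 0.11340201, -0.44906343]), array([-0.51832971,  0.13801219])) [ 0.58367589 -0.14260381] [ 0.58606536 -0.14702444]
C (array([ 0.47531678, -0.04577852,  0.13280505]), array([ 0.09548535, -0.42716182]), array([-0.47439934,  0.10131051])) [ 0.47351077 -0.04534648] [ 0.47606486 -0.04807306]
D (array([ 0.46297767, -0.14103132,  0.13191024]), array([ 0.09517836, -0.42926417]), array([-0.4992886 ,  0.10918071])) [ 0.46107416 -0.14031933] [ 0.4634401  -0.14394221]
E [ 0.57218441 -0.26859083  0.064     ]
F [ 0.45109793 -0.25403409  0.064     ]
G [ 0.44757926 -0.33985673  0.064     ]
E [ 0.57253954 -0.27741197  0.064     ]
F [ 0.45056754 -0.26171923  0.064     ]
p0 [0.42831753 0.3017919  0.062     ]
p1 [0.43029638 0.20921189 0.062     ]
p2 [0.43228223 0.11563453 0.062     ]
tips (array([0.61029006, 0.05514682, 0.23845215]), array([ 0.08624127, -0.35183342]), array([-0.35485837,  0.09752053])) (array([0.54722507, 0.05778588, 0.24025374]), array([ 0.05194039, -0.21980306]), array([-0.22282352,  0.05438571])) low (array([0.59902616, 0.38154545, 0.17766645]), array([-0.09070172,  0.38508023]), array([ 0.3480699 , -0.08009835]))
[ 0.58236992  0.35092811  0.18454804 -0.01479636  0.19920132] [-0.2  0.4  0.1  0.2 -0.3  0.4  0.4 -0.9  0.4 -0.8  0.6 -0.2 -0.1]
[[ 1.     0.015  0.   ]
 [-0.015  0.98   0.198]
 [ 0.003 -0.198  0.98 ]]
mouth [0.57837505 0.08629635 0.23797155] tip [0.57791638 0.0559127  0.24410536]
```

```bash
cat > m2.py <<'E'
from h import *
o=np.array([.58237,.35093,.18455]);A=R.from_euler("zx",[-.0148,-.2]).as_matrix()
K=A.T@(np.array([.528,.2961,.2296])-o);print("knob rail",K)
for hy in(.012,.018,.024):
    dy=K[1]-hy; dx=np.sqrt(max(0,.0792**2-dy**2)); 
    for sx in(dx,-dx):
        H=[K[0]-sx,hy,.013]; a=np.arctan2(-dy,sx)-.1776; print("H",np.round(H,3),"a",round(a,2),proj("top",o+A@H),proj("side",o+A@H),"closedknob",np.round(o+A@[H[0]+.078,hy-.014,.031],3))
print("bottle",onz("side",352,248,0),onz("top",297,160,.29-.02))
print("mug",onz("top",146,268,0),"mort",onz("top",366,210,.045))
print("post -x top", proj("top",o+A@[-.06,.018,0]),proj("side",o+A@[-.06,.018,0]))
E
python3 m2.py
```

```text
knob rail [-0.05343631 -0.06348489  0.03325896]
H [-0.077  0.012  0.013] a 1.09 [163.88441214 218.08196133] [238.75697443 146.72282907] closedknob [0.583 0.355 0.215]
H [-0.029  0.012  0.013] a 1.7 [164.91422841 204.00791391] [251.0929559  144.16927308] closedknob [0.631 0.354 0.215]
H [-0.053  0.018  0.013] a 1.39 [162.73743324 211.05329009] [244.48185365 144.89747049] closedknob [0.607 0.361 0.214]
H [-0.053  0.018  0.013] a 1.39 [162.73743324 211.05329009] [244.48185365 144.89747049] closedknob [0.607 0.361 0.214]
H [-0.053  0.024  0.013] a 1.39 [161.07649963 211.08713405] [244.01850283 144.35661314] closedknob [0.607 0.367 0.213]
H [-0.053  0.024  0.013] a 1.39 [161.07649963 211.08713405] [244.01850283 144.35661314] closedknob [0.607 0.367 0.213]
bottle [ 0.75391148 -0.0898866   0.        ] [ 0.68547533 -0.07504509  0.27      ]
mug [0.34774872 0.47733099 0.        ] mort [ 0.56352292 -0.35057569  0.045     ]
post -x top [164.41156946 213.65895439] [243.18202665 148.48509501]
```

Top view: bars run from (163,191/202) to flared tips (257,185)/(256,203); knob at (183,209). Goblet feet are at (292,197), (314,200), (286,230), (314,234); tumblers at (345,207), (342,239), (366,240); mortar at (366,209); pegs at (190/216/242,244). The two views agree with the given heights. Closing the keeper first.

Call:
apply_moves:
  dp:
    - [0,0,-0.04]
    - [0,0,-0.04]
    - [0,0,-0.04]
    - [-0.04,-0.018,0]
    - [-0.04,-0.018,0]
    - [-0.04,-0.018,0]
    - [-0.04,-0.018,0]
    - [-0.04,-0.018,0]
    - [-0.04,-0.018,0]
    - [-0.04,-0.018,0]
  twist:
    - [0,0,0]
    - [0,0,0]
    - [0,0,0]
    - [0,0,0]
    - [0,0,0]
    - [0,0,0]
    - [0,0,0]
    - [0,0,0]
    - [0,0,0]
    - [0,0,0]
  fingers: [0,0,0,0,0,0,0.6,0.6,0.6,0.6]
  newtons: 12

```text
time: 1.1
position: [0.4514, 0.3858, 0.3422]
tool_rot: [-0.577, -3.088, 0.001]
ft_force: [-0.2, 0.1, -1.0]
grip_width: 0.72
grip_force: 0.0
```

Call:
apply_moves:
  dp:
    - [-0.04,-0.018,0]
    - [-0.04,-0.018,0]
    - [0,0,0]
    - [0,0,0]
    - [0,0,0]
    - [0,0,0]
  twist:
    - [0,0,0]
    - [0,0,0]
    - [0,0,0.14]
    - [0,0,0.14]
    - [0,0,0.13]
    - [0,0,0]
  fingers: [0.6,0.6,0.6,0.6,0.6,0.6]

```text
time: 1.7
position: [0.5119, 0.3247, 0.342]
tool_rot: [-1.195, -2.905, 0.001]
ft_force: [-0.9, 1.0, -0.3]
grip_width: 0.402
grip_force: 0.0
```

```bash
cat >> h.py <<'E'
def go(p,az=None,tilt=0.):
    """shift in present tool axes to world point p; twist to tool-y azimuth az (rad), tilt about tool y"""
    s=ctrl.get_state(); T=R.from_rotvec(s["tool_rot"]).as_matrix()
    out="t %.1f pos %s dp %s"%(s["time"],s["position"].round(4),(T.T@(np.array(p)-s["position"])).round(4))
    if az is not None:
        c,d=np.cos(az),np.sin(az); G=np.array([[-d,c,0],[c,d,0],[0,0,-1.]]).T@R.from_euler("y",tilt).as_matrix()
        out+=" tw %s"%R.from_matrix(T.T@G).as_rotvec().round(3)
    print(out,"F",s["ft_force"].round(1),"w %.1fmm grip %.1f"%(s["grip_width"]*87,s["grip_force"]))
O=np.array([.58237,.35093,.18455]);A=R.from_euler("zx",[-.0148,-.2]).as_matrix()
def rail(x,y,z): return O+A@np.array([x,y,z])
E
python3 - <<'E'
from h import *
go([.528,.296,.224],.77)
H=np.array([-.06,.018])
az=.77;M=np.array([[-np.sin(az),np.cos(az),0],[np.cos(az),np.sin(az),0],[0,0,-1]])
p=None
for f in np.linspace(1.49,.1776,10):
    q=rail(H[0]+.0792*np.cos(f),H[1]-.0792*np.sin(f),.025)
    if p is not None: print((M@(q-p)).round(4))
    else: print("start",q)
    p=q
print("end",p)
E
```

```text
t 1.7 pos [0.5119 0.3247 0.342 ] dp [-0.0316 -0.009   0.118 ] tw [-0.001 -0.     0.021] F [-0.9  1.  -0.3] w 35.0mm grip 0.0
start [0.52786608 0.29695397 0.22099995]
[-0.0068  0.0093  0.0003]
[-0.0054  0.0102  0.0006]
[-0.0039  0.0108  0.001 ]
[-0.0023  0.0112  0.0012]
[-0.0007  0.0114  0.0015]
[0.001  0.0114 0.0017]
[0.0026 0.0111 0.0019]
[0.0042 0.0105 0.0021]
[0.0057 0.0098 0.0022]
end [0.60038157 0.3595639  0.20830829]
```

Call:
apply_moves:
  dp:
    - [-0.032,-0.009,0]
    - [0,0,0.04]
    - [0,0,0.04]
    - [0,0,0.038]
    - [0,0,0]
    - [0,0,0]
    - [0,0,0]
  twist:
    - [0,0,0.02]
    - [0,0,0]
    - [0,0,0]
    - [0,0,0]
    - [0,0,0]
    - [0,0,0]
    - [0,0,0]
  fingers: [0.6,0.6,0.6,0.6,0.6,0.73,0.73]

```text
time: 2.4
position: [0.5298, 0.2968, 0.2274]
tool_rot: [1.22, 2.892, 0.005]
ft_force: [1.2, 0.7, -0.0]
grip_width: 0.305
grip_force: 0.0
```

```bash
python3 - <<'E'
from h import *
go([.528,.297,.221],.77)
t=save("top","pics/t1.png"); s=save("side","pics/s1.png")
a=cv2.resize(t[180:240,150:230],(400,300),interpolation=2);b=cv2.resize(s[115:175,215:295],(400,300),interpolation=2)
cv2.imwrite("pics/k1.png",np.hstack([a,b])[:,:,::-1])
E
```

```text
t 2.4 pos [0.5298 0.2968 0.2274] dp [ 0.0014 -0.0012  0.0064] tw [0.004 0.001 0.002] F [ 1.2  0.7 -0. ] w 26.5mm grip 0.0
```

View pics/k1.png

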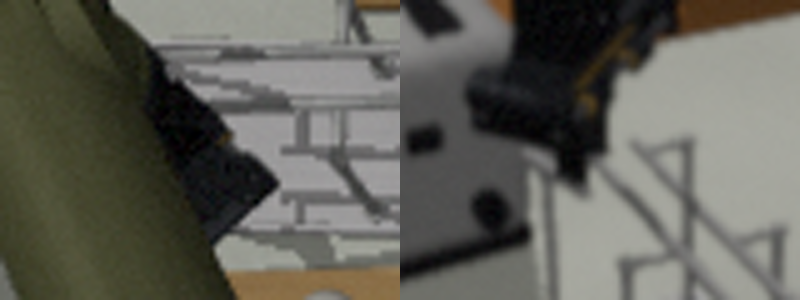

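The gripper is over the knob, but the arm hides it in both views; following the arc and watching the force.

Call:
apply_moves:
  dp:
    - [0,0,0.003]
    - [-0.007,0.009,0]
    - [-0.005,0.01,0.001]
    - [-0.004,0.011,0.001]
    - [-0.002,0.011,0.001]
    - [-0.001,0.011,0.001]
  twist:
    - [0,0,0]
    - [0,0,0]
    - [0,0,0]
    - [0,0,0]
    - [0,0,0]
    - [0,0,0]
  fingers: [0.73,0.73,0.73,0.73,0.73,0.73]

```text
time: 3.1
position: [0.5801, 0.3191, 0.217]
tool_rot: [-1.224, -2.893, 0.001]
ft_force: [0.0, -0.3, 0.5]
grip_width: 0.271
grip_force: 0.4
```

Call:
apply_moves:
  dp:
    - [0.001,0.011,0.002]
    - [0.003,0.011,0.002]
    - [0.004,0.011,0.002]
    - [0.006,0.01,0.002]
    - [0,0,0]
    - [0,0,0]
  twist:
    - [0,0,0]
    - [0,0,0]
    - [0,0,0]
    - [0,0,0]
    - [0,0,0]
    - [0,0,0]
  fingers: [0.73,0.73,0.73,0.73,0.73,0.73]

```text
time: 3.7
position: [0.5997, 0.3594, 0.2094]
tool_rot: [-1.221, -2.894, 0.0]
ft_force: [0.3, -0.1, 0.4]
grip_width: 0.271
grip_force: 0.0
```

```bash
python3 - <<'E'
from h import *
go([.6004,.3596,.208],.77)
t=save("top","pics/t2.png"); s=save("side","pics/s2.png")
a=cv2.resize(t[180:240,150:230],(400,300),interpolation=2);b=cv2.resize(s[115:175,215:295],(400,300),interpolation=2)
cv2.imwrite("pics/k2.png",np.hstack([a,b])[:,:,::-1])
E
```

```text
t 3.7 pos [0.5997 0.3594 0.2094] dp [-0.0004  0.0006  0.0014] tw [-0.    -0.     0.002] F [ 0.3 -0.1  0.4] w 23.5mm grip 0.0
```

View pics/k2.png

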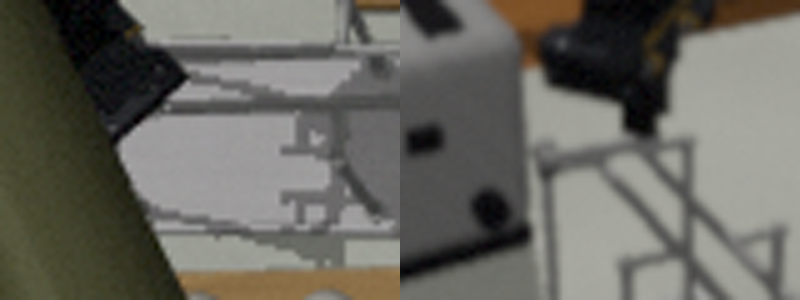

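The keeper has left its old spot and now lies across the rail's low end; pushing it gently onto the stop.

Call:
apply_moves:
  dp:
    - [0.003,0.004,0]
    - [0.002,0.003,0]
    - [0.002,0.003,0]
    - [0,0,0]
  twist:
    - [0,0,0]
    - [0,0,0]
    - [0,0,0]
    - [0,0,0]
  fingers: [0.73,0.73,0.73,0.73]

```text
time: 4.2
position: [0.6021, 0.368, 0.2096]
tool_rot: [-1.225, -2.893, 0.008]
ft_force: [-2.8, -4.8, 2.3]
grip_width: 0.267
grip_force: 3.1
```

Call:
apply_moves:
  dp:
    - [0.002,0.002,0]
    - [0,0,0]
    - [-0.004,-0.006,0]
    - [0,0,0]
    - [0,0,-0.04]
    - [0,0,-0.04]
    - [0,0,-0.04]
    - [-0.04,0,-0.02]
    - [0.0,-0.04,0]
    - [0,-0.04,0]
  twist:
    - [0,0,0]
    - [0,0,0]
    - [0,0,0]
    - [0,0,0]
    - [0,0,0]
    - [0,0,0]
    - [0,0,0.14]
    - [0,0,0.14]
    - [0,0,0.14]
    - [0,0,0.14]
  fingers: [0.73,0.73,0.73,0.73,0.73,0.73,0.73,0.2,0,0]

```text
time: 5.2
position: [0.5532, 0.3001, 0.3489]
tool_rot: [1.985, 2.433, 0.0]
ft_force: [-0.5, 0.0, 1.2]
grip_width: 0.456
grip_force: 0.0
```

```bash
python3 - <<'E'
from h import *
go([.5915,-.066,.25],0)
t=save("top","pics/t3.png"); s=save("side","pics/s3.png")
a=cv2.resize(t[175:235,150:230],(400,300),interpolation=2);b=cv2.resize(s[115:175,215:295],(400,300),interpolation=2)
cv2.imwrite("pics/k3.png",np.hstack([a,b])[:,:,::-1])
E
```

```text
t 5.2 pos [0.5532 0.3001 0.3489] dp [-0.3662 -0.036   0.0993] tw [0.001 0.001 0.202] F [-0.5  0.   1.2] w 39.7mm grip 0.0
```

View pics/k3.png

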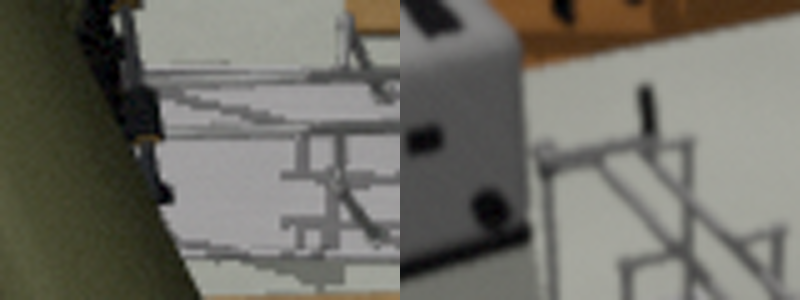

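The keeper now lies square across the low end, with the knob at side pixel about (264,137). On to goblet A.

Call:
apply_moves:
  dp:
    - [0,0,0]
    - [0,0,0]
    - [-0.046,0.005,0]
    - [-0.046,0.005,0]
    - [-0.046,0.005,0]
    - [-0.046,0.005,0]
    - [-0.046,0.005,0]
    - [-0.046,0.005,0]
    - [-0.046,0.005,0]
    - [-0.044,0.003,0]
  twist:
    - [0,0,0.12]
    - [0,0,0.095]
    - [0,0,0]
    - [0,0,0]
    - [0,0,0]
    - [0,0,0]
    - [0,0,0]
    - [0,0,0]
    - [0,0,0]
    - [0,0,0]
  fingers: [0,0,0,0,0,0,0,0,0,0]

```text
time: 6.3
position: [0.5893, -0.0659, 0.3502]
tool_rot: [2.222, 2.218, 0.003]
ft_force: [0.1, -0.0, -0.0]
grip_width: 0.999
grip_force: 0.0
```

```bash
python3 - <<'E'
from h import *
print(proj("side",rail(.018,.004,.031)),proj("top",rail(.018,.004,.031)))
go([.5915,-.066,.115],-.015)
E
```

```text
[263.38025108 137.8734676 ] [165.64534923 188.942262  ]
t 6.3 pos [ 0.5893 -0.0659  0.3502] dp [-2.000e-04  1.600e-03  2.352e-01] tw [ 0.003 -0.     0.013] F [ 0.1 -0.  -0. ] w 86.9mm grip 0.0
```

Call:
apply_moves:
  dp:
    - [0,0.002,0.04]
    - [0,0,0.045]
    - [0,0,0.045]
    - [0,0,0.045]
    - [0,0,0.035]
    - [0,0,0.025]
    - [0,0,0]
    - [0,0,0]
  twist:
    - [0,0,0]
    - [0,0,0]
    - [0,0,0]
    - [0,0,0]
    - [0,0,0]
    - [0,0,0]
    - [0,0,0]
    - [0,0,0]
  fingers: [0,0,0,0,0,0,0,0.2]

```text
time: 7.1
position: [0.5913, -0.0643, 0.1153]
tool_rot: [2.224, 2.218, 0.001]
ft_force: [0.2, -0.2, 0.1]
grip_width: 0.964
grip_force: 0.0
```

Call:
apply_moves:
  dp:
    - [0,0,0]
    - [0,0,0]
    - [0,0,0]
    - [0,0,0]
    - [0,0,0]
  twist:
    - [0,0,0]
    - [0,0,0]
    - [0,0,0]
    - [0,0,0]
    - [0,0,0]
  fingers: [0.25,0.3,0.35,0.4,0.4]
  newtons: 12

```text
time: 7.6
position: [0.5911, -0.0647, 0.1156]
tool_rot: [2.225, 2.216, 0.003]
ft_force: [0.1, 0.4, 3.3]
grip_width: 0.68
grip_force: 12.0
```

Call:
apply_moves:
  dp:
    - [0,0,-0.01]
    - [0,0,-0.025]
    - [0,0,-0.04]
    - [0,0,-0.04]
    - [0,0,-0.04]
    - [0,0,-0.03]
    - [0,0,-0.01]
    - [0,0,0]
    - [0,0,0]
    - [0,0,0]
  twist:
    - [0,0,0]
    - [0,0,0]
    - [0,0,0]
    - [0,0,0]
    - [0,0,0]
    - [0,0,0]
    - [0,-0.06,0]
    - [0,-0.07,0]
    - [0,-0.07,0]
    - [0,0,0.013]
  fingers: [0.4,0.4,0.4,0.4,0.4,0.4,0.4,0.4,0.4,0.4]

```text
time: 8.6
position: [0.5901, -0.061, 0.3088]
tool_rot: [2.129, 2.104, -0.212]
ft_force: [-0.4, 1.3, -1.8]
grip_width: 0.68
grip_force: 12.0
```

```bash
python3 - <<'E'
from h import *
go(rail(0,-.37,.012),-.015,-.2)
s=save("side","pics/s4.png");cv2.imwrite("pics/k4.png",cv2.resize(s[130:310,200:440],(800,600),interpolation=2)[:,:,::-1])
E
```

```text
t 8.6 pos [ 0.5901 -0.061   0.3088] dp [ 0.0582 -0.0138  0.028 ] tw [ 0.002 -0.001  0.003] F [-0.4  1.3 -1.8] w 59.2mm grip 12.0
```

View pics/k4.png

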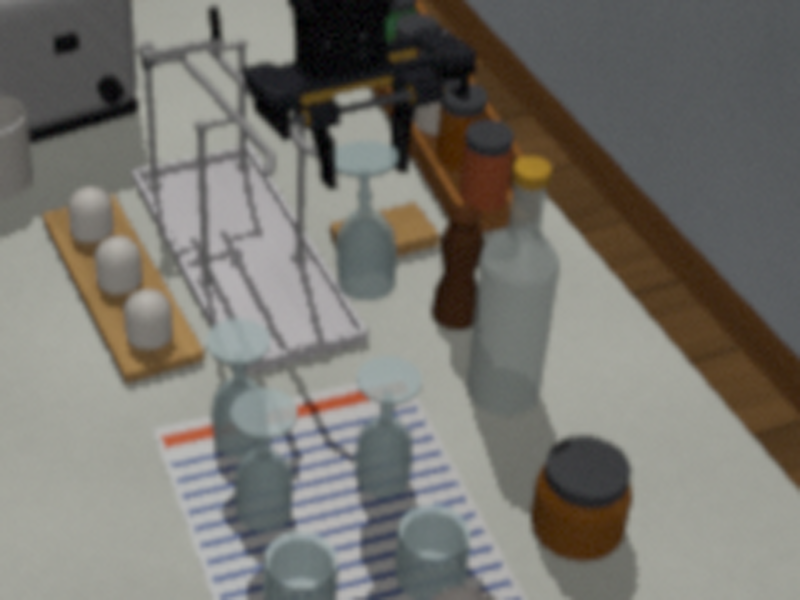

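Goblet A hangs upright and centred between the fingers, foot at crop (365,157); the keeper is still closed. Now inserting it in the rail.

Call:
apply_moves:
  dp:
    - [0.02,-0.007,0]
    - [0.02,-0.007,0.01]
    - [0.018,0,0.018]
    - [0,0,0]
    - [0.03,0,0]
    - [0.03,0,0]
    - [0,0,0]
  twist:
    - [0,0,0]
    - [0,0,0]
    - [0,0,0]
    - [0,0,0]
    - [0,0,0]
    - [0,0,0]
    - [0,0,0]
  fingers: [0.4,0.4,0.4,0.4,0.4,0.4,0.4]

```text
time: 9.35
position: [0.5782, 0.0495, 0.2582]
tool_rot: [2.131, 2.105, -0.21]
ft_force: [0.2, 1.4, -1.5]
grip_width: 0.682
grip_force: 12.0
```

```bash
python3 - <<'E'
from h import *
go(rail(0,-.245,-.009),-.015,-.2)
s=save("side","pics/s5.png");t=save("top","pics/t5.png")
a=cv2.resize(s[130:250,220:330],(400,436),interpolation=2);b=cv2.resize(t[165:275,200:310],(400,436),interpolation=2)
cv2.imwrite("pics/k5.png",np.hstack([a,b])[:,:,::-1])
E
```

```text
t 9.3 pos [0.5782 0.0495 0.2582] dp [ 0.065  -0.0002  0.0215] tw [ 0.002 -0.003  0.003] F [ 0.2  1.4 -1.5] w 59.3mm grip 12.0
```

View pics/k5.png

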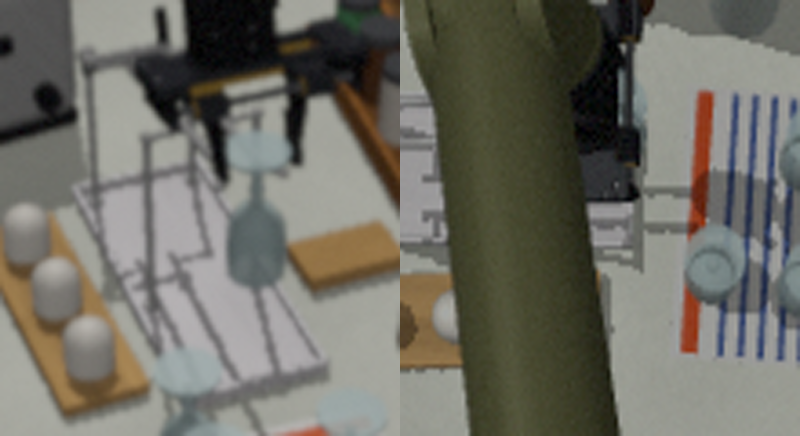

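The stem is lined up between the tips and there is no contact force; advancing and lowering.

Call:
apply_moves:
  dp:
    - [0.025,0,0]
    - [0.025,0,0]
    - [0.015,0,0]
    - [0,0,0.01]
    - [0,0,0.006]
    - [0,0,0]
  twist:
    - [0,0,0]
    - [0,0,0]
    - [0,0,0]
    - [0,0,0]
    - [0,0,0]
    - [0,0,0]
  fingers: [0.4,0.4,0.4,0.4,0.4,0.4]

```text
time: 10.05
position: [0.5789, 0.1031, 0.2292]
tool_rot: [2.137, 2.094, -0.215]
ft_force: [-0.7, -0.5, -1.6]
grip_width: 0.683
grip_force: 12.0
```

Call:
apply_moves:
  dp:
    - [0,0,0.003]
    - [0,0,0]
  twist:
    - [0,0,0]
    - [0,0,0]
  fingers: [0.4,0.4]

```text
time: 10.25
position: [0.5794, 0.1043, 0.2273]
tool_rot: [2.135, 2.096, -0.211]
ft_force: [-0.6, 0.3, -1.2]
grip_width: 0.686
grip_force: 12.0
```

Call:
apply_moves:
  dp:
    - [0,0,0.003]
    - [0,0,0]
  twist:
    - [0,0,0]
    - [0,0,0]
  fingers: [0.4,0.4]

```text
time: 10.45
position: [0.5799, 0.1049, 0.2252]
tool_rot: [2.133, 2.097, -0.209]
ft_force: [0.5, 0.1, 2.9]
grip_width: 0.683
grip_force: 12.0
```

Call:
apply_moves:
  dp:
    - [0,0,0.002]
    - [0,0,0]
  twist:
    - [0,0,0]
    - [0,0,0]
  fingers: [0.4,0.4]

```text
time: 10.65
position: [0.5802, 0.105, 0.2241]
tool_rot: [2.133, 2.097, -0.207]
ft_force: [-0.7, 1.3, 6.3]
grip_width: 0.682
grip_force: 12.2
```

Call:
apply_moves:
  dp:
    - [0,0,-0.001]
    - [0,0,0]
    - [0,0,0]
    - [0,0,0]
    - [0,0,0]
    - [0,0,0]
    - [0,0,0]
    - [0,0,0]
    - [0,0,0]
    - [0,0,0]
  twist:
    - [0,0,0]
    - [0,0,0]
    - [0,0,0]
    - [0,0,0]
    - [0,0,0]
    - [0,0,0]
    - [0,0,0]
    - [0,0,0]
    - [0,0,0]
    - [0,0,0]
  fingers: [0.3,0.1,0,0,0,0,0,0,0,0]

```text
time: 11.65
position: [0.5793, 0.1048, 0.2232]
tool_rot: [2.134, 2.098, -0.211]
ft_force: [0.5, -0.0, -0.0]
grip_width: 1.005
grip_force: 0.0
```

```bash
python3 - <<'E'
from h import *
go([.475,-.0465,.30],-.015,0)
s=save("side","pics/s6.png");t=save("top","pics/t6.png")
a=cv2.resize(s[115:255,210:350],(400,400),interpolation=2);b=cv2.resize(t[165:265,150:250],(400,400),interpolation=2)
cv2.imwrite("pics/k6.png",np.hstack([a,b])[:,:,::-1])
E
```

```text
t 11.7 pos [0.5793 0.1048 0.2232] dp [-0.1652 -0.1015 -0.0451] tw [ 0.002  0.2   -0.002] F [ 0.5 -0.  -0. ] w 87.5mm grip 0.0
```

View pics/k6.png

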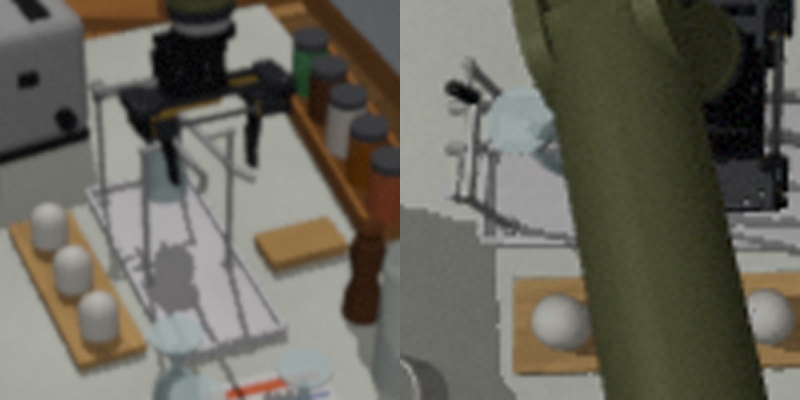

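Glass A hangs at the keeper (foot at crop (520,120), top view) and the keeper bar stays square. Next is goblet C.

Call:
apply_moves:
  dp:
    - [0,0,-0.05]
    - [0,0,-0.05]
    - [0,0,0]
    - [0,0,0]
    - [-0.043,-0.026,0]
    - [-0.043,-0.026,0]
    - [-0.043,-0.026,0]
    - [-0.043,-0.026,0]
    - [0,0,0]
    - [0,0,0]
  twist:
    - [0,0,0]
    - [0,0,0]
    - [0,0.1,0]
    - [0,0.1,0]
    - [0,0,0]
    - [0,0,0]
    - [0,0,0]
    - [0,0,0]
    - [0,0,0]
    - [0,0,0]
  fingers: [0,0,0,0,0,0,0,0,0,0]

```text
time: 12.75
position: [0.4728, -0.0456, 0.3216]
tool_rot: [2.241, 2.199, 0.007]
ft_force: [0.9, 1.2, 0.2]
grip_width: 0.998
grip_force: 0.0
```

```bash
python3 - <<'E'
from h import *
go([.475,-.0465,.115],-.015,0)
E
```

```text
t 12.8 pos [ 0.4728 -0.0456  0.3216] dp [-0.0012  0.0013  0.2066] tw [ 0.004 -0.002 -0.004] F [0.9 1.2 0.2] w 86.9mm grip 0.0
```

Call:
apply_moves:
  dp:
    - [-0.001,0.001,0.045]
    - [0,0,0.045]
    - [0,0,0.045]
    - [0,0,0.04]
    - [0,0,0.031]
    - [0,0,0]
    - [0,0,0]
    - [0,0,0]
    - [0,0,0]
    - [0,0,0]
  twist:
    - [0,0,0]
    - [0,0,0]
    - [0,0,0]
    - [0,0,0]
    - [0,0,0]
    - [0,0,0]
    - [0,0,0]
    - [0,0,0]
    - [0,0,0]
    - [0,0,0]
  fingers: [0,0,0,0,0,0.1,0.2,0.25,0.3,0.35]

```text
time: 13.75
position: [0.4756, -0.0456, 0.1163]
tool_rot: [2.237, 2.201, 0.006]
ft_force: [-0.3, 0.5, 0.1]
grip_width: 0.692
grip_force: 0.1
```

Call:
apply_moves:
  dp:
    - [0,0,0]
    - [0,0,0]
  twist:
    - [0,0,0]
    - [0,0,0]
  fingers: [0.4,0.4]

```text
time: 13.95
position: [0.4755, -0.0457, 0.1161]
tool_rot: [2.238, 2.201, 0.006]
ft_force: [-0.6, -0.4, 5.4]
grip_width: 0.681
grip_force: 12.0
```

Call:
apply_moves:
  dp:
    - [0,0,-0.01]
    - [0,0,-0.025]
    - [0,0,-0.04]
    - [0,0,-0.04]
    - [0,0,-0.04]
    - [0,0,-0.03]
    - [0,0,-0.01]
    - [0,0,0]
    - [0,0,0]
    - [0,0,0]
  twist:
    - [0,0,0]
    - [0,0,0]
    - [0,0,0]
    - [0,0,0]
    - [0,0,0]
    - [0,0,0]
    - [0,-0.06,0]
    - [0,-0.07,0]
    - [0,-0.07,0]
    - [0,0,0]
  fingers: [0.4,0.4,0.4,0.4,0.4,0.4,0.4,0.4,0.4,0.4]

```text
time: 14.95
position: [0.4737, -0.0431, 0.3095]
tool_rot: [2.129, 2.103, -0.212]
ft_force: [-0.3, 2.0, -1.3]
grip_width: 0.684
grip_force: 12.0
```

```bash
python3 - <<'E'
from h import *
go(rail(0,-.37,.012),-.015,-.2)
E
```

```text
t 14.9 pos [ 0.4737 -0.0431  0.3095] dp [0.0423 0.1027 0.032 ] tw [0.002 0.    0.003] F [-0.3  2.  -1.3] w 59.5mm grip 12.0
```

Call:
apply_moves:
  dp:
    - [0.01,0.02,0]
    - [0.01,0.03,0]
    - [0.01,0.03,0.01]
    - [0.01,0.023,0.02]
    - [0,0,0.002]
    - [0.03,0,0]
    - [0.03,0,0]
    - [0,0,0]
    - [0,0,0]
  twist:
    - [0,0,0]
    - [0,0,0]
    - [0,0,0]
    - [0,0,0]
    - [0,0,0]
    - [0,0,0]
    - [0,0,0]
    - [0,0,0]
    - [0,0,0]
  fingers: [0.4,0.4,0.4,0.4,0.4,0.4,0.4,0.4,0.4]

```text
time: 15.85
position: [0.5782, 0.0439, 0.2593]
tool_rot: [2.133, 2.099, -0.212]
ft_force: [0.6, -0.8, -0.8]
grip_width: 0.682
grip_force: 12.0
```

```bash
python3 - <<'E'
from h import *
go(rail(0,-.245,-.010),-.015,-.2)
E
```

```text
t 15.8 pos [0.5782 0.0439 0.2593] dp [ 0.0708 -0.0006  0.0223] tw [ 0.002 -0.    -0.002] F [ 0.6 -0.8 -0.8] w 59.4mm grip 12.0
```

Call:
apply_moves:
  dp:
    - [0.025,0,0]
    - [0.025,0,0]
    - [0.02,0,0]
    - [0,0,0.01]
    - [0,0,0.008]
    - [0,0,0.002]
    - [0,0,0]
  twist:
    - [0,0,0]
    - [0,0,0]
    - [0,0,0]
    - [0,0,0]
    - [0,0,0]
    - [0,0,0]
    - [0,0,0]
  fingers: [0.4,0.4,0.4,0.4,0.4,0.4,0.4]

```text
time: 16.55
position: [0.58, 0.107, 0.2257]
tool_rot: [2.136, 2.095, -0.212]
ft_force: [0.1, 0.3, -2.1]
grip_width: 0.677
grip_force: 12.0
```

Call:
apply_moves:
  dp:
    - [0,0,0.002]
    - [0,0,0]
  twist:
    - [0,0,0]
    - [0,0,0]
  fingers: [0.4,0.4]

```text
time: 16.75
position: [0.5807, 0.1077, 0.225]
tool_rot: [2.134, 2.096, -0.208]
ft_force: [0.6, -0.2, 4.0]
grip_width: 0.679
grip_force: 12.0
```

Seated on the bars; releasing it, then on to goblet B.

Call:
apply_moves:
  dp:
    - [0,0,0]
    - [0,0,0]
    - [0,0,0]
    - [0,0,0]
    - [0,0,0]
    - [0,0,0]
    - [0,0,0]
    - [0,0,0]
    - [0,0,0]
    - [0,0,-0.03]
  twist:
    - [0,0,0]
    - [0,0,0]
    - [0,0,0]
    - [0,0,0]
    - [0,0,0]
    - [0,0,0]
    - [0,0,0]
    - [0,0,0]
    - [0,0,0]
    - [0,0,0]
  fingers: [0.3,0.1,0,0,0,0,0,0,0,0]

```text
time: 17.75
position: [0.5777, 0.1129, 0.2495]
tool_rot: [2.136, 2.098, -0.223]
ft_force: [0.4, 0.3, -0.3]
grip_width: 0.995
grip_force: 0.0
```

Call:
apply_moves:
  dp:
    - [0,0,-0.04]
    - [0,0,-0.03]
    - [0,0,0]
    - [0,0,0]
    - [-0.045,0.001,0]
    - [-0.045,0.001,0]
    - [-0.045,0.001,0]
    - [-0.045,0.001,0]
    - [-0.045,0.001,0]
    - [-0.045,0.001,0]
  twist:
    - [0,0,0]
    - [0,0,0]
    - [0,0.1,0]
    - [0,0.1,0]
    - [0,0,0]
    - [0,0,0]
    - [0,0,0]
    - [0,0,0]
    - [0,0,0]
    - [0,0,0]
  fingers: [0,0,0,0,0,0,0,0,0,0]

```text
time: 18.75
position: [0.5812, -0.1436, 0.3218]
tool_rot: [2.238, 2.202, 0.004]
ft_force: [0.7, -0.1, -0.1]
grip_width: 0.998
grip_force: 0.0
```

```bash
python3 - <<'E'
from h import *
go([.5855,-.145,.115],-.015,0)
s=save("side","pics/s7.png");t=save("top","pics/t7.png")
a=cv2.resize(s[125:265,220:360],(400,400),interpolation=2);b=cv2.resize(t[165:265,160:260],(400,400),interpolation=2)
cv2.imwrite("pics/k7.png",np.hstack([a,b])[:,:,::-1])
E
```

```text
t 18.8 pos [ 0.5812 -0.1436  0.3218] dp [-0.0014  0.0037  0.2068] tw [ 0.003 -0.    -0.001] F [ 0.7 -0.1 -0.1] w 86.9mm grip 0.0
```

```bash
python3 - <<'E'
from h import *
a=cv2.imread("pics/s0.png") if 0 else cv2.imread("pics/side0.png")
b=cv2.imread("pics/s7.png"); a0=cv2.imread("pics/top0.png");b0=cv2.imread("pics/t7.png")
for y in(-.03,-.09,-.15,-.21,-.25):
    for n,p,q in(("side",a,b),("top",a0,b0)):
        u,v=proj(n,rail(0,y,.006)).round().astype(int); sl=np.s_[v-1:v+2,u-2:u+3]
        print(y,n,p[sl].mean((0,1)).round(),q[sl].mean((0,1)).round())
E
```

```text
-0.03 side [146. 154. 153.] [149. 151. 137.]
-0.03 top [139. 139. 140.] [161. 162. 151.]
-0.09 side [143. 151. 150.] [149. 149. 137.]
-0.09 top [127. 126. 128.] [150. 151. 140.]
-0.15 side [118. 123. 123.] [120. 126. 125.]
-0.15 top [145. 144. 146.] [132. 131. 130.]
-0.21 side [147. 155. 154.] [152. 160. 159.]
-0.21 top [99. 99. 99.] [106. 106. 107.]
-0.25 side [144. 151. 150.] [105. 111. 110.]
-0.25 top [140. 139. 140.] [148. 147. 149.]
```

Call:
apply_moves:
  dp:
    - [-0.001,0.004,0.045]
    - [0,0,0.045]
    - [0,0,0.045]
    - [0,0,0.04]
    - [0,0,0.031]
    - [0,0,0]
    - [0,0,0]
    - [0,0,0]
    - [0,0,0]
    - [0,0,0]
  twist:
    - [0,0,0]
    - [0,0,0]
    - [0,0,0]
    - [0,0,0]
    - [0,0,0]
    - [0,0,0]
    - [0,0,0]
    - [0,0,0]
    - [0,0,0]
    - [0,0,0]
  fingers: [0,0,0,0,0,0.1,0.2,0.25,0.3,0.35]

```text
time: 19.85
position: [0.5868, -0.1431, 0.1172]
tool_rot: [2.237, 2.2, 0.006]
ft_force: [-0.6, 0.2, 0.5]
grip_width: 0.693
grip_force: 0.2
```

Call:
apply_moves:
  dp:
    - [0,0,0]
    - [0,0,0]
  twist:
    - [0,0,0]
    - [0,0,0]
  fingers: [0.4,0.4]

```text
time: 20.05
position: [0.5868, -0.1432, 0.117]
tool_rot: [2.238, 2.2, 0.005]
ft_force: [-0.2, 0.3, 6.6]
grip_width: 0.68
grip_force: 12.0
```

Glass colour now shows at the -0.03 and -0.09 slots only, so both glasses ran down. Lifting B.

Call:
apply_moves:
  dp:
    - [0,0,-0.01]
    - [0,0,-0.025]
    - [0,0,-0.04]
    - [0,0,-0.04]
    - [0,0,-0.04]
    - [0,0,-0.03]
    - [0,0,-0.01]
    - [0,0,0]
    - [0,0,0]
    - [0,0,0]
  twist:
    - [0,0,0]
    - [0,0,0]
    - [0,0,0]
    - [0,0,0]
    - [0,0,0]
    - [0,0,0]
    - [0,-0.06,0]
    - [0,-0.07,0]
    - [0,-0.07,0]
    - [0,0,0]
  fingers: [0.4,0.4,0.4,0.4,0.4,0.4,0.4,0.4,0.4,0.4]

```text
time: 21.05
position: [0.5857, -0.1391, 0.3098]
tool_rot: [2.129, 2.105, -0.211]
ft_force: [-0.2, 1.6, -1.6]
grip_width: 0.685
grip_force: 12.0
```

```bash
python3 - <<'E'
from h import *
go(rail(0,-.37,.012),-.015,-.2)
E
```

```text
t 21.1 pos [ 0.5857 -0.1391  0.3098] dp [ 0.1351 -0.0103  0.0136] tw [ 0.002 -0.001  0.004] F [-0.2  1.6 -1.6] w 59.6mm grip 12.0
```

Call:
apply_moves:
  dp:
    - [0.02,-0.003,0]
    - [0.035,-0.004,0]
    - [0.04,-0.003,0]
    - [0.04,0,0.008]
    - [0,0,0.005]
    - [0.03,0,0]
    - [0.03,0,0]
    - [0,0,0]
    - [0,0,0]
  twist:
    - [0,0,0]
    - [0,0,0]
    - [0,0,0]
    - [0,0,0]
    - [0,0,0]
    - [0,0,0]
    - [0,0,0]
    - [0,0,0]
    - [0,0,0]
  fingers: [0.4,0.4,0.4,0.4,0.4,0.4,0.4,0.4,0.4]

```text
time: 21.95
position: [0.5785, 0.0456, 0.2586]
tool_rot: [2.134, 2.099, -0.213]
ft_force: [1.3, -1.7, -1.6]
grip_width: 0.682
grip_force: 12.0
```

```bash
python3 - <<'E'
from h import *
go(rail(0,-.245,-.010),-.015,-.2)
E
```

```text
t 21.9 pos [0.5785 0.0456 0.2586] dp [ 0.0689 -0.0009  0.0219] tw [ 0.001 -0.    -0.001] F [ 1.3 -1.7 -1.6] w 59.4mm grip 12.0
```

Call:
apply_moves:
  dp:
    - [0.025,0,0]
    - [0.025,0,0]
    - [0.019,0,0]
    - [0,0,0.01]
    - [0,0,0.008]
    - [0,0,0.002]
    - [0,0,0]
  twist:
    - [0,0,0]
    - [0,0,0]
    - [0,0,0]
    - [0,0,0]
    - [0,0,0]
    - [0,0,0]
    - [0,0,0]
  fingers: [0.4,0.4,0.4,0.4,0.4,0.4,0.4]

```text
time: 22.65
position: [0.5801, 0.1077, 0.2261]
tool_rot: [2.136, 2.095, -0.211]
ft_force: [0.1, 0.4, -1.0]
grip_width: 0.681
grip_force: 12.0
```

Call:
apply_moves:
  dp:
    - [0,0,0.002]
    - [0,0,0]
  twist:
    - [0,0,0]
    - [0,0,0]
  fingers: [0.4,0.4]

```text
time: 22.85
position: [0.5807, 0.1082, 0.2255]
tool_rot: [2.134, 2.095, -0.208]
ft_force: [-0.1, 0.3, 4.3]
grip_width: 0.678
grip_force: 12.0
```

Call:
apply_moves:
  dp:
    - [0,0,0]
    - [0,0,0]
    - [0,0,0]
    - [0,0,0]
    - [0,0,0]
    - [0,0,0]
    - [0,0,0]
    - [0,0,0]
    - [0,0,0]
    - [0,0,-0.03]
  twist:
    - [0,0,0]
    - [0,0,0]
    - [0,0,0]
    - [0,0,0]
    - [0,0,0]
    - [0,0,0]
    - [0,0,0]
    - [0,0,0]
    - [0,0,0]
    - [0,0,0]
  fingers: [0.3,0.1,0,0,0,0,0,0,0,0]

```text
time: 23.85
position: [0.5777, 0.1136, 0.2498]
tool_rot: [2.136, 2.098, -0.223]
ft_force: [0.7, 0.5, -0.4]
grip_width: 1.0
grip_force: 0.0
```

Call:
apply_moves:
  dp:
    - [0,0,-0.04]
    - [0,0,-0.03]
    - [0,0,0]
    - [0,0,0]
    - [-0.045,-0.019,0]
    - [-0.045,-0.019,0]
    - [-0.045,-0.019,0]
    - [-0.045,-0.019,0]
    - [-0.045,-0.019,0]
    - [-0.045,-0.019,0]
  twist:
    - [0,0,0]
    - [0,0,0]
    - [0,0.1,0]
    - [0,0.1,0]
    - [0,0,0]
    - [0,0,0]
    - [0,0,0]
    - [0,0,0]
    - [0,0,0]
    - [0,0,0]
  fingers: [0,0,0,0,0,0,0,0,0,0]

```text
time: 24.85
position: [0.4603, -0.141, 0.3216]
tool_rot: [2.238, 2.201, 0.004]
ft_force: [0.3, 0.3, 0.5]
grip_width: 1.003
grip_force: 0.0
```

```bash
python3 - <<'E'
from h import *
save("side","pics/s8.png");save("top","pics/t8.png")
go([.4625,-.1425,.115],-.015,0)
b=cv2.imread("pics/s8.png");b0=cv2.imread("pics/t8.png")
for y in(-.03,-.09,-.15,-.21,-.25):
    for n,q in(("side",b),("top",b0)):
        u,v=proj(n,rail(0,y,.006)).round().astype(int); sl=np.s_[v-1:v+2,u-2:u+3]
        print(y,n,q[sl].mean((0,1)).round())
E
```

```text
t 24.9 pos [ 0.4584 -0.1473  0.3225] dp [0.005  0.0031 0.2075] tw [ 0.004  0.001 -0.014] F [ 0.3  0.5 -0.7] w 87.1mm grip 0.0
-0.03 side [112. 113. 102.]
-0.03 top [160. 161. 150.]
-0.09 side [55. 54. 53.]
-0.09 top [148. 149. 138.]
-0.15 side [10.  9.  9.]
-0.15 top [149. 150. 139.]
-0.21 side [12. 11. 11.]
-0.21 top [105. 104. 104.]
-0.25 side [11. 12. 11.]
-0.25 top [146. 146. 147.]
```

Call:
apply_moves:
  dp:
    - [0.005,0.003,0.045]
    - [0,0,0.045]
    - [0,0,0.045]
    - [0,0,0.04]
    - [0,0,0.031]
    - [0,0,0]
    - [0,0,0]
    - [0,0,0]
    - [0,0,0]
    - [0,0,0]
  twist:
    - [0,0,-0.01]
    - [0,0,0]
    - [0,0,0]
    - [0,0,0]
    - [0,0,0]
    - [0,0,0]
    - [0,0,0]
    - [0,0,0]
    - [0,0,0]
    - [0,0,0]
  fingers: [0,0,0,0,0,0.1,0.2,0.25,0.3,0.35]

```text
time: 25.95
position: [0.466, -0.1343, 0.1168]
tool_rot: [2.226, 2.212, 0.006]
ft_force: [-0.2, -0.8, 0.0]
grip_width: 0.693
grip_force: 0.2
```

Call:
apply_moves:
  dp:
    - [0,0,0]
    - [0,0,0]
  twist:
    - [0,0,0]
    - [0,0,0]
  fingers: [0.4,0.4]

```text
time: 26.15
position: [0.466, -0.1344, 0.1166]
tool_rot: [2.227, 2.212, 0.005]
ft_force: [-1.5, 0.4, 6.2]
grip_width: 0.682
grip_force: 12.0
```

Call:
apply_moves:
  dp:
    - [0,0,-0.01]
    - [0,0,-0.025]
    - [0,0,-0.04]
    - [0,0,-0.04]
    - [0,0,-0.04]
    - [0,0,-0.03]
    - [0,0,-0.01]
    - [0,0,0]
    - [0,0,0]
    - [0,0,0]
  twist:
    - [0,0,0]
    - [0,0,0]
    - [0,0,0]
    - [0,0,0]
    - [0,0,0]
    - [0,0,0]
    - [0,-0.06,0]
    - [0,-0.07,0]
    - [0,-0.07,0]
    - [0,0,0]
  fingers: [0.4,0.4,0.4,0.4,0.4,0.4,0.4,0.4,0.4,0.4]

```text
time: 27.15
position: [0.4645, -0.1315, 0.31]
tool_rot: [2.118, 2.114, -0.211]
ft_force: [-0.1, 0.9, -2.1]
grip_width: 0.678
grip_force: 12.0
```

```bash
python3 - <<'E'
from h import *
go(rail(0,-.37,.012),-.015,-.2)
E
```

```text
t 27.1 pos [ 0.4645 -0.1315  0.31  ] dp [0.128  0.1121 0.0152] tw [ 0.004 -0.     0.013] F [-0.1  0.9 -2.1] w 59.0mm grip 12.0
```

Call:
apply_moves:
  dp:
    - [0.02,0.02,0]
    - [0.035,0.03,0]
    - [0.035,0.03,0]
    - [0.038,0.032,0.008]
    - [0,0,0.007]
    - [0,0,0]
    - [0.03,0,0]
    - [0.03,0,0]
    - [0,0,0]
    - [0,0,0]
  twist:
    - [0,0,0.012]
    - [0,0,0]
    - [0,0,0]
    - [0,0,0]
    - [0,0,0]
    - [0,0,0]
    - [0,0,0]
    - [0,0,0]
    - [0,0,0]
    - [0,0,0]
  fingers: [0.4,0.4,0.4,0.4,0.4,0.4,0.4,0.4,0.4,0.4]

```text
time: 28.15
position: [0.5795, 0.0439, 0.2599]
tool_rot: [2.135, 2.094, -0.208]
ft_force: [0.1, -1.0, -1.4]
grip_width: 0.686
grip_force: 12.0
```

```bash
python3 - <<'E'
from h import *
go(rail(0,-.239,-.010),-.015,-.2)
E
```

```text
t 28.1 pos [0.5795 0.0439 0.2599] dp [ 0.0769 -0.0022  0.0228] tw [ 0.005 -0.    -0.005] F [ 0.1 -1.  -1.4] w 59.7mm grip 12.0
```

Call:
apply_moves:
  dp:
    - [0.025,-0.001,0]
    - [0.025,0,0]
    - [0.025,0,0]
    - [0,0,0.01]
    - [0,0,0.009]
    - [0,0,0.002]
    - [0,0,0]
  twist:
    - [0,0,0]
    - [0,0,0]
    - [0,0,0]
    - [0,0,0]
    - [0,0,0]
    - [0,0,0]
    - [0,0,0]
  fingers: [0.4,0.4,0.4,0.4,0.4,0.4,0.4]

```text
time: 28.85
position: [0.5807, 0.1118, 0.2248]
tool_rot: [2.138, 2.09, -0.207]
ft_force: [-0.4, 0.3, 1.2]
grip_width: 0.683
grip_force: 12.0
```

Call:
apply_moves:
  dp:
    - [0,0,0.002]
    - [0,0,0]
  twist:
    - [0,0,0]
    - [0,0,0]
  fingers: [0.4,0.4]

```text
time: 29.05
position: [0.5812, 0.1121, 0.2238]
tool_rot: [2.136, 2.091, -0.205]
ft_force: [-0.5, -0.1, 5.4]
grip_width: 0.685
grip_force: 12.0
```

Call:
apply_moves:
  dp:
    - [0,0,0]
    - [0,0,0]
    - [0,0,0]
    - [0,0,0]
    - [0,0,0]
    - [0,0,0]
    - [0,0,0]
    - [0,0,0]
    - [0,0,0]
    - [0,0,-0.03]
  twist:
    - [0,0,0]
    - [0,0,0]
    - [0,0,0]
    - [0,0,0]
    - [0,0,0]
    - [0,0,0]
    - [0,0,0]
    - [0,0,0]
    - [0,0,0]
    - [0,0,0]
  fingers: [0.3,0.1,0,0,0,0,0,0,0,0]

```text
time: 30.05
position: [0.5779, 0.1184, 0.2475]
tool_rot: [2.137, 2.095, -0.22]
ft_force: [0.2, 0.2, -0.4]
grip_width: 0.997
grip_force: 0.0
```

Call:
apply_moves:
  dp:
    - [0,0,-0.04]
    - [0,0,-0.03]
    - [0,0,0]
    - [0,0,0]
    - [-0.04,-0.005,0]
    - [-0.04,-0.005,0]
    - [-0.04,-0.005,0]
    - [0,0,0]
    - [0,0,0]
  twist:
    - [0,0,0]
    - [0,0,0]
    - [0,0.1,0]
    - [0,0.1,0]
    - [0,0,0]
    - [0,0,0]
    - [0,0,0]
    - [0,0,0]
    - [0,0,0]
  fingers: [0,0,0,0,0,0,0,0,0]

```text
time: 30.95
position: [0.5628, 0.0129, 0.3199]
tool_rot: [2.242, 2.195, 0.007]
ft_force: [-0.8, 0.4, -0.4]
grip_width: 0.999
grip_force: 0.0
```

```bash
python3 - <<'E'
from h import *
s=save("side","pics/s9.png");t=save("top","pics/t9.png")
go([.451,-.258,.3],0,0)
a=cv2.resize(t[150:270,160:320],(800,600),interpolation=2)
a=cv2.resize(t[175:265,150:270],(400,300),interpolation=2);b=cv2.resize(t[185:275,290:410],(400,300),interpolation=2)
c=cv2.resize(s[110:200,215:335],(400,300),interpolation=2);d=cv2.resize(s[250:340,260:380],(400,300),interpolation=2)
cv2.imwrite("pics/k9.png",np.vstack([np.hstack([a,b]),np.hstack([c,d])])[:,:,::-1])
E
```

```text
t 31.1 pos [0.5629 0.0155 0.3195] dp [-0.2754 -0.1074  0.0187] tw [ 0.005 -0.001 -0.017] F [0.3 0.6 0.4] w 86.6mm grip 0.0
```

View pics/k9.png

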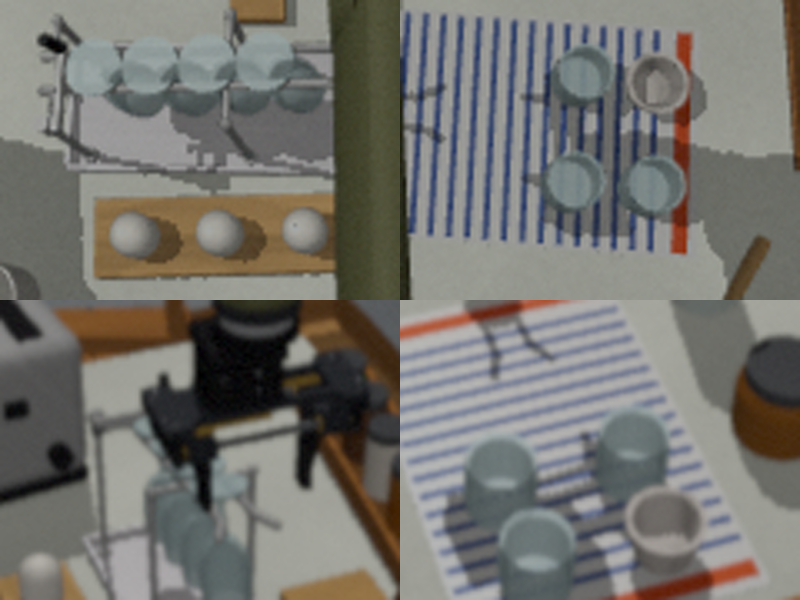

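All four feet sit in a row against the closed keeper (top crop x 95, 150, 207, 265). Tumblers are at crop (583,74), (575,181) and (655,185). Measuring these and the pegs by mask.

```bash
cat > tum.py <<'E'
from h import *
def blobs(n,f):
    im=cv2.imread(f).astype(int); B,G,Rd=im[...,0],im[...,1],im[...,2]
    m=((G-Rd>6)&(abs(B-G)<14)).astype(np.uint8)*255
    m=cv2.morphologyEx(m,cv2.MORPH_OPEN,np.ones((3,3)));m=cv2.morphologyEx(m,cv2.MORPH_CLOSE,np.ones((3,3)))
    c,_=cv2.findContours(m,cv2.RETR_EXTERNAL,cv2.CHAIN_APPROX_NONE); o=[]
    for k in c:
        if cv2.contourArea(k)>60:
            x,y,w,h=cv2.boundingRect(k); o.append((x+w/2-.5,y+h/2-.5,w,h))
    return o
def pegs(f):
    im=cv2.cvtColor(cv2.imread(f),cv2.COLOR_BGR2HSV); sub=im[225:265,170:260]
    m=((sub[...,1]<40)).astype(np.uint8)
    c,_=cv2.findContours(m,cv2.RETR_EXTERNAL,cv2.CHAIN_APPROX_NONE)
    return [tuple(np.array(cv2.minEnclosingCircle(k)[0])+[170,225])+(cv2.boundingRect(k),) for k in c if 60<cv2.contourArea(k)<600]
if __name__=="__main__":
    import sys; k=sys.argv[1]
    T=[b for b in blobs("top",f"pics/t{k}.png") if b[0]>300]
    S=[b for b in blobs("side",f"pics/s{k}.png") if b[1]>250 and 250<b[0]<350]
    print(T,S)
    for a in T:
        for b in S:
            p,r,_=tri(a[:2],b[:2])
            if np.abs(r).max()<2 and 0<p[2]<.07: print(a[:2],p.round(4),r.round(1),onz("top",*a[:2],.034)[:2].round(4),onz("side",*b[:2],.034)[:2].round(4))
    for q in pegs("pics/top0.png"): print("peg",q)
E
python3 tum.py 9
```

```text
[(364.5, 240.0, 20, 17), (341.5, 239.5, 20, 18), (344.5, 206.5, 20, 18)] [(295.5, 316.5, 34, 54), (329.5, 296.0, 22, 29)]
(344.5, 206.5) [ 0.5779 -0.2716  0.0315] [-0.1  0.4] [ 0.579  -0.2715] [ 0.5752 -0.2732]
```

```bash
python3 - <<'E'
from h import *
for k,a in dict(E=(344.5,206.5),F=(341.5,239.5),G=(364.5,240)).items(): print(k,onz("top",*a,.034).round(4))
im=cv2.imread("pics/top0.png");h=cv2.cvtColor(im,cv2.COLOR_BGR2HSV)
sub=h[225:270,170:270]; m=((sub[...,1]>70)&(sub[...,0]<25)).astype(np.uint8)*255
c,_=cv2.findContours(m,cv2.RETR_EXTERNAL,cv2.CHAIN_APPROX_NONE);k=max(c,key=cv2.contourArea)
r=cv2.minAreaRect(k);b=cv2.boxPoints(r)+[170,225];print(r)
w=np.array([onz("top",*q,.016)[:2] for q in b]);print(w.round(4),w.mean(0).round(4),np.linalg.norm(np.diff(w,axis=0),axis=1).round(3))
# holes = pegs
c,hh=cv2.findContours(m,cv2.RETR_CCOMP,cv2.CHAIN_APPROX_NONE)
for i,q in enumerate(c):
    if hh[0][i][3]>=0 and cv2.contourArea(q)>40:
        x,y,ww,hg=cv2.boundingRect(q); print("hole",x+ww/2-.5+170,y+hg/2-.5+225,ww,hg,onz("top",x+ww/2-.5+170,y+hg/2-.5+225,.035).round(4))
im=cv2.imread("pics/side0.png");h=cv2.cvtColor(im,cv2.COLOR_BGR2HSV)
m=((h[...,1]<25)&(h[...,2]>100)).astype(np.uint8)*255
for (u,v) in [(226,193),(235,207),(244,224)]:
    row=[(y,np.where(h[y,u-12:u+13,1]<28)[0]+u-12) for y in(v-3,v,v+3)]
    print(u,v,[(y,q.min(),q.max(),len(q)) for y,q in row if len(q)])
print([proj("side",onz("top",*q,.035)).round(1) for q in[(190.3,245),(215.8,244.5),(241.5,244)]])
E
```

```text
E [ 0.579  -0.2715  0.034 ]
F [ 0.4526 -0.2559  0.034 ]
G [ 0.4509 -0.3425  0.034 ]
((46.18502426147461, 20.235965728759766), (23.955278396606445, 77.08893585205078), 88.15238952636719)
[[0.4723 0.363 ]
 [0.4825 0.0721]
 [0.392  0.0681]
 [0.3825 0.3556]] [0.4323 0.2147] [0.291 0.091 0.288]
hole 215.5 244.5 16 16 [0.4329 0.2149 0.035 ]
hole 190.0 245.0 17 17 [0.4309 0.3093 0.035 ]
hole 241.5 243.5 16 16 [0.4368 0.1185 0.035 ]
226 193 [(190, np.int64(214), np.int64(238), 21), (193, np.int64(222), np.int64(238), 12), (196, np.int64(222), np.int64(232), 11)]
235 207 [(204, np.int64(230), np.int64(247), 14), (207, np.int64(229), np.int64(247), 14), (210, np.int64(230), np.int64(240), 11)]
244 224 [(221, np.int64(238), np.int64(256), 14), (224, np.int64(238), np.int64(256), 13), (227, np.int64(239), np.int64(250), 12)]
[array([227.1, 194.2]), array([235.2, 209.2]), array([244. , 225.6])]
```

Call:
apply_moves:
  dp:
    - [-0.045,-0.018,0]
    - [-0.045,-0.018,0]
    - [-0.045,-0.018,0]
    - [-0.045,-0.018,0]
    - [-0.045,-0.018,0.04]
    - [-0.045,-0.016,0.04]
    - [0,0,0.04]
    - [0,0,0.04]
    - [0,0,0]
    - [0,0,0]
  twist:
    - [0,0,-0.015]
    - [0,0,0]
    - [0,0,0]
    - [0,0,0]
    - [0,0,0]
    - [0,0,0]
    - [0,0,0]
    - [0,0,0]
    - [0,0,0]
    - [0,0,0]
  fingers: [0,0,0,0,0,0,0,0,0,0]

```text
time: 32.05
position: [0.4635, -0.2362, 0.1755]
tool_rot: [2.221, 2.218, 0.004]
ft_force: [1.1, 0.8, -0.2]
grip_width: 0.997
grip_force: 0.0
```

```bash
python3 - <<'E'
from h import *
t=save("top","pics/ta.png");s=save("side","pics/sa.png")
from tum import blobs
print([b for b in blobs("top","pics/ta.png") if b[0]>300],[b for b in blobs("side","pics/sa.png") if b[1]>250])
go([.452,-.2565,.022],0,0)
E
```

```text
[] [(295.5, 316.5, 34, 54), (329.5, 296.0, 22, 29)]
t 32.1 pos [ 0.4648 -0.2371  0.1774] dp [-0.0192 -0.014   0.1553] tw [ 0.008  0.001 -0.002] F [-0.2 -0.4 -0.1] w 87.2mm grip 0.0
```

Call:
apply_moves:
  dp:
    - [-0.019,-0.013,0]
    - [0,0,0.035]
    - [0,0,0.035]
    - [0,0,0]
    - [0,0,0]
  twist:
    - [0,0,0]
    - [0,0,0]
    - [0,0,0]
    - [0,0,0]
    - [0,0,0]
  fingers: [0,0,0,0,0]

```text
time: 32.65
position: [0.4513, -0.2564, 0.1068]
tool_rot: [2.221, 2.215, 0.006]
ft_force: [-0.4, 0.4, 0.5]
grip_width: 0.997
grip_force: 0.0
```

```bash
python3 - <<'E'
from h import *
go([.452,-.2565,.022],0,0)
E
```

```text
t 32.6 pos [ 0.4513 -0.2564  0.1068] dp [0.     0.0001 0.0848] tw [ 0.007  0.001 -0.003] F [-0.4  0.4  0.5] w 86.8mm grip 0.0
```

Call:
apply_moves:
  dp:
    - [0,0,0.03]
    - [0,0,0.03]
    - [0,0,0.024]
    - [0,0,0]
    - [0,0,0]
    - [0,0,0]
    - [0,0,0]
    - [0,0,0]
    - [0,0,0]
    - [0,0,0]
  twist:
    - [0,0,0]
    - [0,0,0]
    - [0,0,0]
    - [0,0,0]
    - [0,0,0]
    - [0,0,0]
    - [0,0,0]
    - [0,0,0]
    - [0,0,0]
    - [0,0,0]
  fingers: [0,0,0,0,0.1,0.2,0.25,0.3,0.35,0.35]
  newtons: 14

```text
time: 33.65
position: [0.4519, -0.2565, 0.0222]
tool_rot: [2.221, 2.214, 0.008]
ft_force: [0.4, 1.0, 5.7]
grip_width: 0.728
grip_force: 14.0
```

Call:
apply_moves:
  dp:
    - [0,0,-0.01]
    - [0,0,-0.025]
    - [0,0,-0.04]
    - [0,0,-0.04]
    - [0,0,-0.04]
    - [0,0,-0.02]
    - [0,0,0]
  twist:
    - [0,0,0]
    - [0,0,0]
    - [0,0,0]
    - [0,0,0]
    - [0,0,0]
    - [0,0,0]
    - [0,0,0]
  fingers: [0.4,0.4,0.4,0.4,0.4,0.4,0.4]

```text
time: 34.35
position: [0.4509, -0.2572, 0.1992]
tool_rot: [2.22, 2.212, 0.01]
ft_force: [-0.2, 0.3, -2.9]
grip_width: 0.729
grip_force: 14.0
```

```bash
python3 - <<'E'
from h import *
go([.436,.120,.2],0,0)
E
```

```text
t 34.4 pos [ 0.4509 -0.2572  0.1992] dp [ 0.3771 -0.0163 -0.0014] tw [ 0.01   0.001 -0.004] F [-0.2  0.3 -2.9] w 63.4mm grip 14.0
```

Call:
apply_moves:
  dp:
    - [0.02,-0.001,0]
    - [0.04,-0.002,0]
    - [0.045,-0.002,0]
    - [0.045,-0.002,0]
    - [0.045,-0.002,0]
    - [0.045,-0.002,0]
    - [0.045,-0.002,0]
    - [0.045,-0.002,0]
    - [0.02,0,0]
    - [0,0,0]
  twist:
    - [0,0,0]
    - [0,0,0]
    - [0,0,0]
    - [0,0,0]
    - [0,0,0]
    - [0,0,0]
    - [0,0,0]
    - [0,0,0]
    - [0,0,0]
    - [0,0,0]
  fingers: [0.4,0.4,0.4,0.4,0.4,0.4,0.4,0.4,0.4,0.4]

```text
time: 35.35
position: [0.4341, 0.097, 0.1939]
tool_rot: [2.217, 2.223, 0.0]
ft_force: [-0.6, -0.1, -1.6]
grip_width: 0.727
grip_force: 14.0
```

Call:
apply_moves:
  dp:
    - [0,0,0]
    - [0,0,0]
    - [0,0,0]
    - [0,0,0]
    - [0,0,0]
    - [0,0,0]
    - [0,0,0]
    - [0,0,0]
    - [0,0,0]
    - [0,0,0]
  twist:
    - [0,0,-0.08]
    - [0,0,-0.14]
    - [0,0,-0.14]
    - [0,0,-0.14]
    - [0,0,-0.14]
    - [0,0,-0.14]
    - [0,0,-0.14]
    - [0,0,-0.14]
    - [0,0,-0.14]
    - [0,0,-0.14]
  fingers: [0.4,0.4,0.4,0.4,0.4,0.4,0.4,0.4,0.4,0.4]

```text
time: 36.35
position: [0.435, 0.0919, 0.1944]
tool_rot: [0.361, 3.118, -0.002]
ft_force: [-0.2, -0.5, -1.9]
grip_width: 0.728
grip_force: 14.0
```

Call:
apply_moves:
  dp:
    - [0,0,0]
    - [0,0,0]
    - [0,0,0]
  twist:
    - [0,0,-0.14]
    - [0,0,-0.08]
    - [0,0,0]
  fingers: [0.4,0.4,0.4]

```text
time: 36.65
position: [0.4351, 0.0921, 0.1946]
tool_rot: [0.025, 3.139, -0.002]
ft_force: [0.0, -0.6, -1.5]
grip_width: 0.728
grip_force: 14.0
```

```bash
python3 - <<'E'
from h import *
go([.4325,.2148,.13],np.pi/2+.033,0); print(ctrl.get_state()["joint_positions"].round(2))
E
```

```text
t 36.6 pos [0.4351 0.0921 0.1946] dp [0.0048 0.1227 0.0644] tw [-0.001  0.003 -0.049] F [ 0.  -0.6 -1.5] w 63.4mm grip 14.0
[-0.69 -0.13  0.39  1.98  0.05  1.27  1.24]
```

Call:
apply_moves:
  dp:
    - [0.001,0.025,0.02]
    - [0.001,0.04,0.02]
    - [0.002,0.04,0.024]
    - [0.001,0.018,0]
    - [0,0,0]
    - [0,0,0]
  twist:
    - [0,0,-0.045]
    - [0,0,0]
    - [0,0,0]
    - [0,0,0]
    - [0,0,0]
    - [0,0,0]
  fingers: [0.4,0.4,0.4,0.4,0.4,0.4]

```text
time: 37.25
position: [0.4286, 0.2153, 0.1313]
tool_rot: [-0.045, 3.137, -0.003]
ft_force: [-0.7, -1.1, -1.1]
grip_width: 0.729
grip_force: 14.0
```

```bash
python3 - <<'E'
from h import *
go([.4325,.2148,.037],np.pi/2+.033,0)
save("side","pics/sb.png");go([.4325,.2148,.037],np.pi/2+.033,0)
E
```

```text
t 37.2 pos [0.4286 0.2153 0.1313] dp [-0.0035 -0.0004  0.0943] tw [-0.002  0.004 -0.004] F [-0.7 -1.1 -1.1] w 63.4mm grip 14.0
t 37.3 pos [0.429  0.2149 0.1317] dp [-0.0031 -0.0001  0.0947] tw [-0.001  0.005 -0.005] F [-0.4  0.1 -1.7] w 63.4mm grip 14.0
```

Call:
apply_moves:
  dp:
    - [-0.003,0,0.02]
    - [0,0,0.02]
    - [0,0,0.01]
    - [0,0,0.01]
    - [0,0,0]
    - [0,0,0]
  twist:
    - [0,0,0]
    - [0,0,0]
    - [0,0,0]
    - [0,0,0]
    - [0,0,0]
    - [0,0,0]
  fingers: [0.4,0.4,0.4,0.4,0.4,0.4]

```text
time: 37.9
position: [0.4323, 0.2167, 0.0724]
tool_rot: [-0.047, 3.136, 0.0]
ft_force: [0.6, 0.2, -1.5]
grip_width: 0.728
grip_force: 14.0
```

Call:
apply_moves:
  dp:
    - [0,0,0.01]
    - [0,0,0.01]
    - [0,0,0]
  twist:
    - [0,0,0]
    - [0,0,0]
    - [0,0,0]
  fingers: [0.4,0.4,0.4]

```text
time: 38.2
position: [0.4311, 0.2161, 0.0504]
tool_rot: [-0.048, 3.138, -0.003]
ft_force: [-0.3, 0.0, -2.5]
grip_width: 0.73
grip_force: 14.0
```

Going onto the peg freely; lowering it to the stand.

Call:
apply_moves:
  dp:
    - [0,0,0.008]
    - [0,0,0.004]
    - [0,0,0]
  twist:
    - [0,0,0]
    - [0,0,0]
    - [0,0,0]
  fingers: [0.4,0.4,0.4]

```text
time: 38.5
position: [0.4314, 0.2164, 0.0391]
tool_rot: [-0.048, 3.138, -0.002]
ft_force: [0.3, 1.0, -1.6]
grip_width: 0.727
grip_force: 14.0
```

Call:
apply_moves:
  dp:
    - [0,0,0.003]
    - [0,0,0]
  twist:
    - [0,0,0]
    - [0,0,0]
  fingers: [0.4,0.4]

```text
time: 38.7
position: [0.4325, 0.2166, 0.0378]
tool_rot: [-0.048, 3.136, -0.0]
ft_force: [-1.2, -1.7, 4.0]
grip_width: 0.727
grip_force: 14.0
```

Call:
apply_moves:
  dp:
    - [0,0,0]
    - [0,0,0]
    - [0,0,0]
    - [0,0,0]
    - [0,0,-0.02]
    - [0,0,-0.04]
    - [0,0,-0.04]
    - [0,0,-0.04]
    - [0,0,-0.04]
    - [0,0,0]
  twist:
    - [0,0,0]
    - [0,0,0]
    - [0,0,0]
    - [0,0,0]
    - [0,0,0]
    - [0,0,0]
    - [0,0,0]
    - [0,0,0]
    - [0,0,0.1]
    - [0,0,0.14]
  fingers: [0.2,0.1,0,0,0,0,0,0,0,0]

```text
time: 39.7
position: [0.4342, 0.2185, 0.223]
tool_rot: [0.334, 3.111, 0.012]
ft_force: [0.1, 0.0, -0.9]
grip_width: 1.0
grip_force: 0.0
```

Call:
apply_moves:
  dp:
    - [0,0,0]
    - [0,0,0]
    - [0,0,0]
    - [0,0,0]
    - [0,0,0]
    - [0,0,0]
    - [0,0,0]
    - [0,0,0]
    - [0,0,0]
    - [0,0,0]
  twist:
    - [0,0,0.14]
    - [0,0,0.14]
    - [0,0,0.14]
    - [0,0,0.14]
    - [0,0,0.14]
    - [0,0,0.14]
    - [0,0,0.14]
    - [0,0,0.14]
    - [0,0,0.14]
    - [0,0,0.1]
  fingers: [0,0,0,0,0,0,0,0,0,0]

```text
time: 40.7
position: [0.4311, 0.2168, 0.2168]
tool_rot: [2.223, 2.215, 0.006]
ft_force: [0.0, -0.7, -0.1]
grip_width: 1.001
grip_force: 0.0
```

```bash
python3 - <<'E'
from h import *
save("side","pics/sc.png");save("top","pics/tc.png")
from tum import blobs
print([b for b in blobs("top","pics/tc.png")],[b for b in blobs("side","pics/sc.png")])
go([.451,-.3425,.2],0,0)
E
```

```text
[(217.5, 244.0, 10, 15), (364.5, 240.5, 20, 18), (344.0, 207.0, 19, 19), (206.5, 196.0, 74, 23)] [(301.0, 327.5, 23, 30), (329.5, 295.5, 22, 30), (234.0, 205.5, 17, 22), (273.5, 173.0, 32, 59)]
t 40.8 pos [0.4311 0.2168 0.2168] dp [-0.5593  0.0191  0.0169] tw [ 0.005 -0.     0.001] F [ 0.5  0.3 -0.3] w 86.9mm grip 0.0
```

Call:
apply_moves:
  dp:
    - [-0.04,0.002,0]
    - [-0.046,0.002,0]
    - [-0.046,0.002,0]
    - [-0.046,0.002,0]
    - [-0.046,0.002,0]
    - [-0.046,0.002,0]
    - [-0.046,0.002,0]
    - [-0.046,0.002,0]
    - [-0.046,0.002,0]
    - [-0.046,0.001,0]
  twist:
    - [0,0,0]
    - [0,0,0]
    - [0,0,0]
    - [0,0,0]
    - [0,0,0]
    - [0,0,0]
    - [0,0,0]
    - [0,0,0]
    - [0,0,0]
    - [0,0,0]
  fingers: [0,0,0,0,0,0,0,0,0,0]

```text
time: 41.8
position: [0.4507, -0.239, 0.2174]
tool_rot: [2.213, 2.224, 0.008]
ft_force: [0.2, 0.5, -0.6]
grip_width: 1.0
grip_force: 0.0
```

Call:
apply_moves:
  dp:
    - [-0.045,0,0]
    - [-0.045,0,0]
    - [0,0,0]
    - [0,0,0]
  twist:
    - [0,0,0]
    - [0,0,0]
    - [0,0,0]
    - [0,0,0]
  fingers: [0,0,0,0]

```text
time: 42.2
position: [0.4503, -0.3281, 0.2166]
tool_rot: [2.219, 2.22, 0.003]
ft_force: [-0.4, 1.0, -0.4]
grip_width: 0.999
grip_force: 0.0
```

```bash
python3 - <<'E'
from h import *
print(tri((364.5,240.5),(301,327.5)),tri((344,207),(329.5,295.5)),"pegged",onz("side",234,205.5,.048))
go([.451,-.3425,.1],0,0)
E
```

```text
(array([ 0.45008154, -0.34325949,  0.03136403]), array([ 0.04583906, -0.20856502]), array([-0.27563553,  0.06323792])) (array([ 0.57722838, -0.26994119,  0.03174507]), array([-0.01471032,  0.05829877]), array([ 0.07356056, -0.01937104])) pegged [0.43126672 0.2204268  0.048     ]
t 42.2 pos [ 0.4503 -0.3281  0.2166] dp [-0.0143  0.0003  0.1166] tw [0.004 0.    0.001] F [-0.4  1.  -0.4] w 86.9mm grip 0.0
```

G measured at (0.450, -0.343), with its height right.

Call:
apply_moves:
  dp:
    - [-0.014,0,0]
    - [0,0,0.035]
    - [0,0,0.045]
    - [0,0,0.035]
    - [0,0,0]
    - [0,0,0]
  twist:
    - [0,0,0]
    - [0,0,0]
    - [0,0,0]
    - [0,0,0]
    - [0,0,0]
    - [0,0,0]
  fingers: [0,0,0,0,0,0]

```text
time: 42.8
position: [0.4522, -0.34, 0.1026]
tool_rot: [2.215, 2.224, 0.006]
ft_force: [-0.9, 0.1, 1.7]
grip_width: 0.998
grip_force: 0.0
```

```bash
python3 - <<'E'
from h import *
go([.450,-.343,.022],0,0)
E
```

```text
t 42.8 pos [ 0.4522 -0.34    0.1026] dp [-0.0031 -0.0026  0.0806] tw [ 0.005 -0.001  0.004] F [-0.9  0.1  1.7] w 86.8mm grip 0.0
```

Call:
apply_moves:
  dp:
    - [-0.002,-0.002,0.03]
    - [0,0,0.03]
    - [0,0,0.02]
    - [0,0,0]
    - [0,0,0]
    - [0,0,0]
    - [0,0,0]
    - [0,0,0]
    - [0,0,0]
    - [0,0,0]
  twist:
    - [0,0,0]
    - [0,0,0]
    - [0,0,0]
    - [0,0,0]
    - [0,0,0]
    - [0,0,0]
    - [0,0,0]
    - [0,0,0]
    - [0,0,0]
    - [0,0,0]
  fingers: [0,0,0,0,0.1,0.2,0.25,0.3,0.35,0.35]
  newtons: 14

```text
time: 43.8
position: [0.4498, -0.3437, 0.0231]
tool_rot: [2.218, 2.22, 0.006]
ft_force: [-2.8, 0.7, 6.7]
grip_width: 0.742
grip_force: 14.0
```

Call:
apply_moves:
  dp:
    - [0,0,-0.01]
    - [0,0,-0.025]
    - [0,0,-0.04]
    - [0,0,-0.04]
    - [0,0,-0.04]
    - [0,0,-0.02]
    - [0,0,0]
  twist:
    - [0,0,0]
    - [0,0,0]
    - [0,0,0]
    - [0,0,0]
    - [0,0,0]
    - [0,0,0]
    - [0,0,0]
  fingers: [0.4,0.4,0.4,0.4,0.4,0.4,0.4]

```text
time: 44.5
position: [0.4508, -0.3444, 0.2006]
tool_rot: [2.213, 2.216, 0.01]
ft_force: [0.6, 0.2, -2.3]
grip_width: 0.744
grip_force: 14.0
```

```bash
python3 - <<'E'
from h import *
go([.436,.120,.2],0,0)
E
```

```text
t 44.5 pos [ 0.4508 -0.3444  0.2006] dp [ 0.4645 -0.0141 -0.0006] tw [0.011 0.002 0.002] F [ 0.6  0.2 -2.3] w 64.7mm grip 14.0
```

Call:
apply_moves:
  dp:
    - [0.02,-0.001,0]
    - [0.04,-0.001,0]
    - [0.045,-0.001,0]
    - [0.045,-0.001,0]
    - [0.045,-0.001,0]
    - [0.045,-0.002,0]
    - [0.045,-0.002,0]
    - [0.045,-0.002,0]
    - [0.045,-0.002,0]
    - [0.04,-0.001,0]
  twist:
    - [0,0,0]
    - [0,0,0]
    - [0,0,0]
    - [0,0,0]
    - [0,0,0]
    - [0,0,0]
    - [0,0,0]
    - [0,0,0]
    - [0,0,0]
    - [0,0,0]
  fingers: [0.4,0.4,0.4,0.4,0.4,0.4,0.4,0.4,0.4,0.4]

```text
time: 45.5
position: [0.4329, 0.0741, 0.1955]
tool_rot: [2.217, 2.223, 0.003]
ft_force: [-0.7, -0.2, -1.8]
grip_width: 0.741
grip_force: 14.0
```

Call:
apply_moves:
  dp:
    - [0.03,0,0]
    - [0.02,0,0]
    - [0,0,0]
    - [0,0,0]
  twist:
    - [0,0,0]
    - [0,0,0]
    - [0,0,0]
    - [0,0,0]
  fingers: [0.4,0.4,0.4,0.4]

```text
time: 45.9
position: [0.4336, 0.1213, 0.1956]
tool_rot: [2.217, 2.222, 0.001]
ft_force: [0.1, -0.6, -1.6]
grip_width: 0.739
grip_force: 14.0
```

```bash
python3 - <<'E'
from h import *
go([.436,.120,.1],0,0)
save("side","pics/sd.png");go([.436,.120,.1],0,0)
E
```

```text
t 45.9 pos [0.4336 0.1213 0.1956] dp [-0.0011  0.0022  0.0956] tw [0.003 0.002 0.002] F [ 0.1 -0.6 -1.6] w 64.3mm grip 14.0
t 46.0 pos [0.4339 0.1206 0.1959] dp [-0.0005  0.0018  0.0959] tw [0.003 0.001 0.001] F [ 0.3 -0.7 -1.1] w 64.3mm grip 14.0
```

Call:
apply_moves:
  dp:
    - [-0.001,0.002,0.03]
    - [0,0,0.04]
    - [0,0,0.025]
    - [0,0,0.01]
    - [0,0,0.01]
    - [0,0,0.01]
    - [0,0,0]
  twist:
    - [0,0,0]
    - [0,0,0]
    - [0,0,0]
    - [0,0,0]
    - [0,0,0]
    - [0,0,0]
    - [0,0,0]
  fingers: [0.4,0.4,0.4,0.4,0.4,0.4,0.4]

```text
time: 46.65
position: [0.4368, 0.1205, 0.0715]
tool_rot: [2.218, 2.22, 0.004]
ft_force: [-0.0, 0.1, -2.3]
grip_width: 0.743
grip_force: 14.0
```

Call:
apply_moves:
  dp:
    - [0,0,0.01]
    - [0,0,0.01]
    - [0,0,0]
  twist:
    - [0,0,0]
    - [0,0,0]
    - [0,0,0]
  fingers: [0.4,0.4,0.4]

```text
time: 46.95
position: [0.4365, 0.1205, 0.0507]
tool_rot: [2.217, 2.221, 0.004]
ft_force: [-0.8, -0.0, -1.3]
grip_width: 0.741
grip_force: 14.0
```

Call:
apply_moves:
  dp:
    - [0,0,0.008]
    - [0,0,0.004]
    - [0,0,0.002]
    - [0,0,0]
  twist:
    - [0,0,0]
    - [0,0,0]
    - [0,0,0]
    - [0,0,0]
  fingers: [0.4,0.4,0.4,0.4]

```text
time: 47.35
position: [0.4374, 0.1208, 0.039]
tool_rot: [2.218, 2.221, 0.005]
ft_force: [-4.9, -0.8, 8.9]
grip_width: 0.741
grip_force: 14.0
```

Call:
apply_moves:
  dp:
    - [0,0,0.001]
    - [0,0,0]
  twist:
    - [0,0,0]
    - [0,0,0]
  fingers: [0.4,0.4]

```text
time: 47.55
position: [0.4374, 0.1208, 0.0388]
tool_rot: [2.218, 2.221, 0.005]
ft_force: [-6.7, -2.5, 17.7]
grip_width: 0.74
grip_force: 14.0
```

Call:
apply_moves:
  dp:
    - [0,0,-0.001]
    - [0,0,0]
    - [0,0,0]
    - [0,0,0]
    - [0,0,-0.02]
    - [0,0,-0.04]
    - [0,0,-0.04]
    - [0,0,-0.04]
    - [0,0,-0.03]
    - [0,0,0]
  twist:
    - [0,0,0]
    - [0,0,0]
    - [0,0,0]
    - [0,0,0]
    - [0,0,0]
    - [0,0,0]
    - [0,0,0]
    - [0,0,0]
    - [0,0,0]
    - [0,0,0]
  fingers: [0.2,0.1,0,0,0,0,0,0,0,0]

```text
time: 48.55
position: [0.4391, 0.1219, 0.2124]
tool_rot: [2.215, 2.219, 0.019]
ft_force: [0.3, 0.3, 0.3]
grip_width: 1.0
grip_force: 0.0
```

```bash
python3 - <<'E'
from h import *
save("side","pics/se.png");save("top","pics/te.png")
from tum import blobs
T=[b for b in blobs("top","pics/te.png")];S=[b for b in blobs("side","pics/se.png")];print(T,S)
for a in T:
  for b in S:
    if a[0]>300 and b[1]>250: print(tri(a[:2],b[:2]))
go([.577,-.270,.2],0,0)
E
```

```text
[(344.5, 207.0, 20, 19), (205.5, 196.0, 72, 23)] [(330.0, 295.5, 21, 30), (239.5, 214.0, 28, 39), (275.5, 173.5, 28, 58)]
(array([ 0.57739269, -0.27166515,  0.03343781]), array([ 0.01741209, -0.06867648]), array([-0.0867352 ,  0.02278885]))
t 48.6 pos [0.4366 0.121  0.2082] dp [-0.3912  0.1397  0.0087] tw [ 0.006 -0.001  0.002] F [-0.3 -0.1  0.2] w 87.1mm grip 0.0
```

Call:
apply_moves:
  dp:
    - [-0.04,0.014,0]
    - [-0.04,0.014,0]
    - [-0.04,0.014,0]
    - [-0.04,0.014,0]
    - [-0.04,0.014,0]
    - [-0.04,0.014,0]
    - [-0.04,0.014,0]
    - [-0.04,0.014,0]
    - [-0.04,0.014,0]
    - [-0.032,0.014,0]
  twist:
    - [0,0,0]
    - [0,0,0]
    - [0,0,0]
    - [0,0,0]
    - [0,0,0]
    - [0,0,0]
    - [0,0,0]
    - [0,0,0]
    - [0,0,0]
    - [0,0,0]
  fingers: [0,0,0,0,0,0,0,0,0,0]

```text
time: 49.65
position: [0.576, -0.2735, 0.2063]
tool_rot: [2.221, 2.22, 0.001]
ft_force: [0.2, 0.5, 1.1]
grip_width: 1.002
grip_force: 0.0
```

Call:
apply_moves:
  dp:
    - [0,0,0.03]
    - [0,0,0.04]
    - [0,0,0.03]
    - [0,0,0]
    - [0,0,0]
  twist:
    - [0,0,0]
    - [0,0,0]
    - [0,0,0]
    - [0,0,0]
    - [0,0,0]
  fingers: [0,0,0,0,0]

```text
time: 50.15
position: [0.5766, -0.271, 0.1077]
tool_rot: [2.219, 2.222, 0.003]
ft_force: [-0.3, -0.6, 0.2]
grip_width: 0.998
grip_force: 0.0
```

```bash
python3 - <<'E'
from h import *
go([.5775,-.2715,.022],0,0)
E
```

```text
t 50.1 pos [ 0.5766 -0.271   0.1077] dp [-0.0005  0.0007  0.0857] tw [ 0.002 -0.     0.001] F [-0.3 -0.6  0.2] w 86.8mm grip 0.0
```

Call:
apply_moves:
  dp:
    - [0,0.001,0.03]
    - [0,0,0.03]
    - [0,0,0.024]
    - [0,0,0]
    - [0,0,0]
    - [0,0,0]
    - [0,0,0]
    - [0,0,0]
    - [0,0,0]
    - [0,0,0]
  twist:
    - [0,0,0]
    - [0,0,0]
    - [0,0,0]
    - [0,0,0]
    - [0,0,0]
    - [0,0,0]
    - [0,0,0]
    - [0,0,0]
    - [0,0,0]
    - [0,0,0]
  fingers: [0,0,0,0,0.1,0.2,0.25,0.3,0.35,0.35]
  newtons: 14

```text
time: 51.15
position: [0.5786, -0.2716, 0.0258]
tool_rot: [2.218, 2.22, 0.006]
ft_force: [-4.7, 0.2, 6.0]
grip_width: 0.717
grip_force: 15.5
```

Call:
apply_moves:
  dp:
    - [0,0,-0.01]
    - [0,0,-0.025]
    - [0,0,-0.04]
    - [0,0,-0.04]
    - [0,0,-0.04]
    - [0,0,-0.03]
    - [0,0,0]
  twist:
    - [0,0,0]
    - [0,0,0]
    - [0,0,0]
    - [0,0,0]
    - [0,0,0]
    - [0,0,0]
    - [0,0,0]
  fingers: [0.4,0.4,0.4,0.4,0.4,0.4,0.4]

```text
time: 51.85
position: [0.5806, -0.2724, 0.2154]
tool_rot: [2.211, 2.215, 0.013]
ft_force: [0.5, -1.1, -1.4]
grip_width: 0.721
grip_force: 15.2
```

```bash
python3 - <<'E'
from h import *
go([.4297,.310,.2],0,0)
E
```

```text
t 51.9 pos [ 0.5806 -0.2724  0.2154] dp [ 0.5827 -0.1501  0.0116] tw [0.014 0.003 0.002] F [ 0.5 -1.1 -1.4] w 62.7mm grip 15.2
```

Call:
apply_moves:
  dp:
    - [0.02,-0.02,0]
    - [0.04,-0.03,0]
    - [0.04,-0.03,0]
    - [0.04,-0.03,0]
    - [0.04,-0.03,0]
    - [0.045,0,0]
    - [0.045,0,0]
    - [0.045,0,0]
    - [0.045,0,0]
    - [0.045,0,0]
  twist:
    - [0,0,0]
    - [0,0,0]
    - [0,0,0]
    - [0,0,0]
    - [0,0,0]
    - [0,0,0]
    - [0,0,0]
    - [0,0,0]
    - [0,0,0]
    - [0,0,0]
  fingers: [0.4,0.4,0.4,0.4,0.4,0.4,0.4,0.4,0.4,0.4]

```text
time: 52.85
position: [0.4364, 0.1357, 0.2083]
tool_rot: [2.218, 2.221, 0.006]
ft_force: [0.3, -0.6, -1.3]
grip_width: 0.719
grip_force: 14.0
```

Call:
apply_moves:
  dp:
    - [0.045,0,0]
    - [0.045,-0.003,0]
    - [0.045,-0.004,0]
    - [0.03,-0.003,0]
    - [0.01,0,0]
    - [0,0,0]
    - [0,0,0]
  twist:
    - [0,0,0]
    - [0,0,0]
    - [0,0,0]
    - [0,0,0]
    - [0,0,0]
    - [0,0,0]
    - [0,0,0]
  fingers: [0.4,0.4,0.4,0.4,0.4,0.4,0.4]

```text
time: 53.55
position: [0.4273, 0.3071, 0.2083]
tool_rot: [2.218, 2.218, 0.003]
ft_force: [-0.7, -0.8, -2.2]
grip_width: 0.72
grip_force: 15.3
```

```bash
python3 - <<'E'
from h import *
go([.4297,.3105,.1],0,0)
save("side","pics/sf.png");go([.4297,.3105,.1],0,0)
E
```

```text
t 53.5 pos [0.4273 0.3071 0.2083] dp [0.0036 0.0019 0.1083] tw [0.004 0.002 0.   ] F [-0.7 -0.8 -2.2] w 62.6mm grip 15.3
t 53.6 pos [0.4276 0.3068 0.2086] dp [0.0039 0.0016 0.1086] tw [ 0.005  0.001 -0.001] F [-0.1 -0.4 -1.4] w 62.6mm grip 15.3
```

Call:
apply_moves:
  dp:
    - [0.004,0.002,0.03]
    - [0,0,0.04]
    - [0,0,0.035]
    - [0,0,0.01]
    - [0,0,0.01]
    - [0,0,0.01]
    - [0,0,0]
  twist:
    - [0,0,0]
    - [0,0,0]
    - [0,0,0]
    - [0,0,0]
    - [0,0,0]
    - [0,0,0]
    - [0,0,0]
  fingers: [0.4,0.4,0.4,0.4,0.4,0.4,0.4]

```text
time: 54.3
position: [0.4299, 0.3125, 0.0739]
tool_rot: [2.218, 2.22, 0.006]
ft_force: [-0.9, -0.3, -2.2]
grip_width: 0.72
grip_force: 15.0
```

Call:
apply_moves:
  dp:
    - [0,0,0.01]
    - [0,0,0.01]
    - [0,0,0]
  twist:
    - [0,0,0]
    - [0,0,0]
    - [0,0,0]
  fingers: [0.4,0.4,0.4]

```text
time: 54.6
position: [0.429, 0.3123, 0.0525]
tool_rot: [2.217, 2.221, 0.002]
ft_force: [-0.2, 0.3, -1.3]
grip_width: 0.719
grip_force: 14.0
```

Call:
apply_moves:
  dp:
    - [0,0,0.007]
    - [0,0,0.004]
    - [0,0,0]
  twist:
    - [0,0,0]
    - [0,0,0]
    - [0,0,0]
  fingers: [0.4,0.4,0.4]

```text
time: 54.9
position: [0.4301, 0.3124, 0.0428]
tool_rot: [2.217, 2.22, 0.005]
ft_force: [0.6, -0.2, -2.1]
grip_width: 0.723
grip_force: 14.0
```

Call:
apply_moves:
  dp:
    - [0,0,0.002]
    - [0,0,0]
  twist:
    - [0,0,0]
    - [0,0,0]
  fingers: [0.4,0.4]

```text
time: 55.1
position: [0.4303, 0.3121, 0.0422]
tool_rot: [2.218, 2.22, 0.005]
ft_force: [-2.2, -4.7, 9.2]
grip_width: 0.72
grip_force: 14.0
```

Call:
apply_moves:
  dp:
    - [0,0,0]
    - [0,0,0]
    - [0,0,0]
    - [0,0,0]
    - [0,0,-0.02]
    - [0,0,-0.04]
    - [0,0,-0.04]
    - [0,0,-0.04]
    - [0,0,-0.045]
    - [0,0,0]
  twist:
    - [0,0,0]
    - [0,0,0]
    - [0,0,0]
    - [0,0,0]
    - [0,0,0]
    - [0,0,0]
    - [0,0,0]
    - [0,0,0]
    - [0,0,0]
    - [0,0,0]
  fingers: [0.2,0.1,0,0,0,0,0,0,0,0]

```text
time: 56.1
position: [0.432, 0.3153, 0.2328]
tool_rot: [2.217, 2.221, 0.025]
ft_force: [0.0, 0.6, -0.1]
grip_width: 0.996
grip_force: 0.0
```

Call:
apply_moves:
  dp:
    - [-0.04,0.002,0]
    - [-0.045,0.002,0]
    - [-0.045,0.002,0]
    - [-0.045,0.002,0]
    - [-0.045,0.002,0]
    - [-0.045,0.002,0]
    - [-0.045,0.002,0]
    - [-0.045,0.002,0]
    - [-0.045,0.002,0]
    - [-0.045,0.001,0]
  twist:
    - [0,0,0]
    - [0,0,0]
    - [0,0,0]
    - [0,0,0]
    - [0,0,0]
    - [0,0,0]
    - [0,0,0]
    - [0,0,0]
    - [0,0,0]
    - [0,0,0]
  fingers: [0,0,0,0,0,0,0,0,0,0]

```text
time: 57.1
position: [0.4485, -0.1339, 0.2258]
tool_rot: [2.217, 2.221, 0.007]
ft_force: [1.7, 1.0, -0.5]
grip_width: 1.0
grip_force: 0.0
```

```bash
python3 - <<'E'
from h import *
s=save("side","pics/sg.png");t=save("top","pics/tg.png")
a=cv2.resize(t[150:300,130:330],(400,300),interpolation=2);c=cv2.resize(t[150:300,260:460],(400,300),interpolation=2)
b=cv2.resize(s[120:270,190:390],(400,300),interpolation=2);d=cv2.resize(s[230:380,200:400],(400,300),interpolation=2)
cv2.imwrite("pics/kg.png",np.vstack([np.hstack([a,b]),np.hstack([c,d])])[:,:,::-1])
go([0,0,0])
E
```

```text
t 57.2 pos [ 0.4479 -0.1391  0.2262] dp [ 0.1356 -0.4505  0.2231] F [-0.3  0.1 -0.1] w 87.2mm grip 0.0
```

View pics/kg.png

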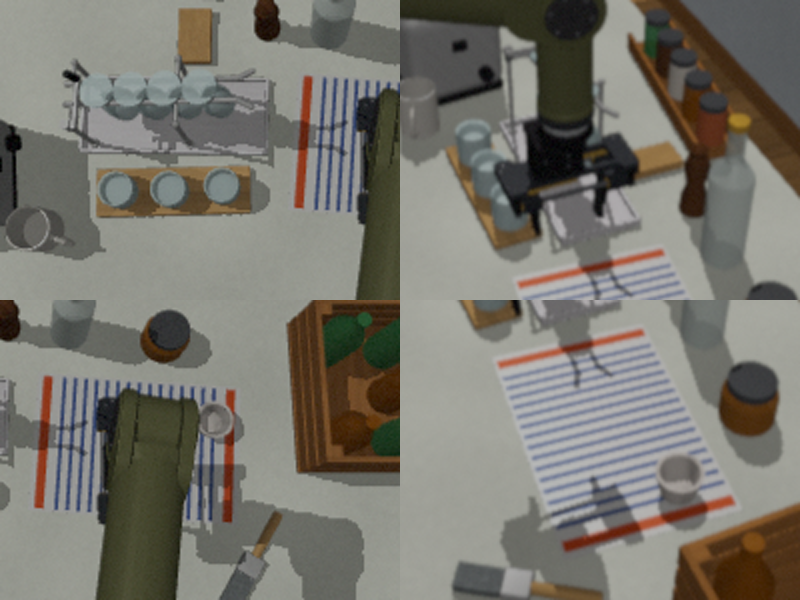

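The final views show four goblets in a row against the closed keeper (top crop x 95–200, y 88). The three tumblers sit on the pegs at (117,190), (168,190) and (221,186). The mortar and the other things have not moved. Handing in.

```bash
python3 -c "
from bench import ctrl
print(ctrl.close_job())"
```

```text
the job is handed in; nothing more can be done
None
```

The job is handed in at about 57 s: I closed the keeper first, then hung all four goblets in the rail against it and set all three tumblers down on their pegs, with nothing tipped and the other things where they were in the final pictures.

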